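# Crank the block-printing press down

## Robot

A 6-joint arm with a two-finger parallel gripper is mounted at the origin on the work surface. World frame = base frame: x ahead of the robot, y to its left, z up, the work surface at z = 0. Lengths are in mm, angles in rad, forces in N, time in s.
With the tool pointing down it reaches from about 300 to 775 mm from the base axis. Payload 14.6 kg.
Tool frame: the origin (TCP) lies at the very end of the fingers, on their centre line; the grasp point (between the pads) lies 19 mm behind it; y points along the fingers, z is the direction in which the jaws open and shut, and the axes are right-handed (so a half turn about y gives the same grasp; the last joint's range is limited). The gripper opens to 94 mm and grips with 3 to 60 N. Pads are 16 mm wide; open, the fingers measure 119 mm over their backs; the gripper's body (75 mm by 177 mm) begins 78 mm behind the grasp point.
Start: joints at [1.118, 0.3, 1.521, -0, 1.321, -0.067], TCP at [206.962, 509.565, 205.446] pointing down, gripper open.
Joint ranges: [-3.03, 3.03], [-0.79, 2.21], [0.23, 2.52], [-1.04, 4.18], [0, 3.07], [-2.55, 2.55]. Speed limits (rad/s): [2.22, 2.22, 2.57, 3.14, 3.14, 3.14].

## Interface

Orientations are given as [roll, pitch, yaw] about the fixed x, y, z axes, in that order (R = Rz(yaw) Ry(pitch) Rx(roll)).
In Python, from cell import monitor, optics, manip gives the robot as it stands.
- The arm moves only by the shell command python3 -m creep 'ROWS' [FORCE]. ROWS is JSON, a list of rows, each an object of numbers: "tx", "ty", "tz": the shift along the tool's x, y, z scaled (see below); "turn": the turn about the tool's y scaled (see below); "fingers": the finger opening in mm, from 0 to 94. In form: [{"tx": .., "ty": .., "tz": .., "turn": .., "fingers": ..}, ...]. A call has 1 to 20 rows; each row is the pose to reach, as a shift and turn from the pose measured when the call began, along the tool's axes at that moment, turning the shorter way round; what a row does not reach only later rows make up. The controller multiplies each number of a shift by 200 mm and each number of a turn by pi rad. A row lasts 1/10 s, in which the tool goes at most 50 mm and 8.59 degrees, less where a joint would pass 70% of its speed; a pose out of reach is approached as far as the arm can. A call with a number of a shift or a turn outside -1 to 1 is refused whole. A call with a gripper value outside its range is refused whole. The fingers move at their own pace and stop on an object; FORCE is the grip in N (left out, the last holds). Time passes only in rows, so rows that repeat a pose let the fingers close. It gives the time, the measured TCP pose, the force and the opening at its end, in the units of the state.
- monitor.read_state(): the state, without advancing time (a new reading comes with each control period).
- optics.camera(name): name is "scene" or "top" or "wrist"; returns a dict with "frame" (480x640x3 uint8, red, green, blue), "range_z" (480x640 float32, mm along the optical axis (not along the pixel's ray), 0 where there is no reading), "fx", "fy", "cx", "cy" (pixels), "R" (3x3) and "t" (3): a world point X has camera coordinates R X + t; the wrist camera has in their place "mount" (4x4, takes a point from camera to tool coordinates, whose origin is the TCP and whose axes are the tool frame's). Camera axes: x right, y down, z forward; pixel columns grow to the right and rows downward; lengths in mm; the calibration is good to about 2 mm. A picture is of the moment at which its call begins: read the wrist's pose just before it.
- manip.sign_off(): hands the job in, once; it reports no verdict.
The state is a dict: "clock": time; "joints": joint angles; "qd": joint speeds; "effort": joint torques, N m; "eef_pos": TCP position; "eef_rot": TCP orientation; "wrist_force": force on the tool from outside, world axes, zero at the start; "moment": the same for the moment, N m; "finger_gap": finger opening in mm.
Only numpy, scipy, OpenCV 4.12 (cv2) and the standard library are available. Lean on these libraries where they do the work, as an engineer would, in place of code of your own. Each camera call takes 0.05 s, during which the arm holds its last target.

## Task

Pick up the loose steel crank, fit its socket down the round collar on top of the little printing press and, by feel, fully home onto the hidden square end of the press screw, never forcing it (40 N is too much while it is not home). Then wind it clockwise, seen from above, until the press plate is fully down and the screw comes to a firm stop, without straining it there. Leave the crank standing fully home in the collar, let go of it, and leave the other things on the table where they are.

Things in the scene. Friction and masses are not known exactly. Their poses are not given: they have to be found in the camera images.
- press: Dark steel block-printing press, fixed: 200 x 200 mm base 16 mm thick, two posts, a crossbeam (56 mm along x, 200 mm along y) whose top is 120 mm above the table, a round collar on the middle of the beam. Origin: centre of its underside; z up.
- mouth (a point): Centre of the collar's flared mouth, 165 mm above the table, 45 mm above seat. The lip is about 53 mm wide inside, 65 mm outside; 8 mm below it the bore narrows to 44.6 mm.
- spindle (a point): Centre of the end face of the screw's square end, down in the collar, 140 mm above the table. The square is 24 x 24 mm, its topmost 2 mm stepped in to 21.5 mm, 8 mm thick in all, on a thinner shank; its angle is unknown (any). The screw winds clockwise from above against 0.2 Nm of friction, stays where left, and comes to a firm stop 3.1 to 4.4 rad from its start.
- seat (a point): Point on the collar's axis at the top of the crossbeam, 120 mm above the table: where the crank's origin is when it is fully home.
- crank: Loose steel crank, about 0.45 kg, standing on its socket. Origin: centre of the socket's mouth (underside), z up its axis, x towards the handle. A flat bar, 20 mm wide, at 55 to 65 mm height, runs from x = -65 to +85 mm, with the hub on the axis, the handle at x = 80 mm and a round counterweight (30 mm wide, up to 81 mm height) at x = -60 mm. It balances on its axis.
- socket (a point): Bottom centre of the crank's socket (the crank's origin). Square tube, 34.5 mm outside (43 mm over corners), 26 mm inside, 30 mm deep, sides along the crank's x and y. On the screw end but not seated it stands 20 mm too high; it sinks 2 mm within 12 degrees and drops home within about 5 degrees of a fitting angle, every 90 degrees. The greased collar leaves it 1 mm of play all round.
- hub (a point): Centre of the crank's square hub, on the axis, 85 mm above the crank's origin: a place to hold it while lifting and seating. The hub is 24 x 24 mm, sides along the crank's x and y, from 65 to 106 mm above the crank's origin.
- handle (a point): Middle of the crank's handle, 80 mm from its axis, 96 mm above its origin: an upright wooden sleeve 23 mm in diameter, 67 to 119 mm above the crank's origin. It spins freely on its pin, so it can be gripped and carried round in a circle without turning the hand. Winding takes about 2.5 N here; over 20 N at the stop strains it.
- platen (a joint): How far the press plate has come down, in m: 0 is up; it starts between 0 and 0.0052, and 0.0176 is fully down, at the stop. It sinks 4 mm per radian of the screw.
- bottle_a: Bystander: green paint bottle, 36 mm across, 95 mm tall. Origin at its underside.
- bottle_b: Bystander: blue paint bottle, 36 mm across, 95 mm tall. Origin at its underside.
- jar: Bystander: low jar, 48 mm across, 50 mm tall. Origin at its underside.
- carved_block: Bystander: carved wooden printing block, 75 x 55 x 22 mm, lying flat. Origin at its underside.
- ink_roller: Bystander: ink roller, 70 mm wide rubber roll of 28 mm diameter and a wooden handle about 150 mm long towards -x. Origin under the roll.
There are look-alikes about, which are no part of the job. What is shaped like the crank but red or turquoise is not meant.

How it is judged:
By the outcome, as a careful person would: the job done as asked, in the order asked, and still so for the second after the job is handed in, with the robot touching nothing.
It also fails if it takes over 72 s, if anything falls off the work surface, if the arm or the gripper's body presses on something with over 40 N, if the wrist force passes 120 N, or if a joint passes its speed limit or range.

## Working session

There is one attempt and no reset: what is moved stays moved. The work goes in short steps, Python scripts to look and compute and a shell command to move; the robot and the scene stay as the last step left them, time stands still between calls to the robot, and variables do not carry over. Pictures are saved under pics/ and viewed, and the job is handed in when it is done.

```bash
ls; mkdir -p pics; python3 - <<'E'
from cell import monitor, optics
import cv2,numpy as np,pickle
s=monitor.read_state(); print(s)
for n in("scene","top"):
    c=optics.camera(n); cv2.imwrite(f"pics/{n}0.png",c["frame"][:,:,::-1]); pickle.dump(c,open(f"{n}0.pkl","wb"))
    print(n,c["fx"],c["fy"],c["cx"],c["cy"],c["R"],c["t"])
E
```

```text
pics
{'clock': 0.0, 'joints': array([ 1.11841767e+00,  3.00478503e-01,  1.52158337e+00,  2.61969812e-05,
        1.32070605e+00, -6.66090361e-02]), 'qd': array([-0.00032378,  0.00026502,  0.00105249,  0.00109144, -0.00027681,
       -0.00087127]), 'effort': array([ 1.46335533e-03, -5.31831300e+01, -3.52735019e+01,  7.08899321e-02,
        2.44269107e-02, -1.53652604e-04]), 'eef_pos': array([206.834432  , 509.3403695 , 204.88130341]), 'eef_rot': array([-1.57196730e+00,  1.03543900e-04, -3.85776177e-01]), 'wrist_force': array([-0.18173416,  0.41056484,  0.06255097]), 'moment': array([ 0.01703989, -0.0037408 , -0.00817077]), 'finger_gap': 93.81023707586121}
scene 449.6173562566555 449.6173562566555 317.7608843600957 237.21797387407446 [[ 0.1020684   0.99457474 -0.0200778 ]
 [ 0.5287815  -0.07133981 -0.84575455]
 [-0.84259846  0.07570804 -0.53319427]] [ -36.4561357  -151.44845158 1477.21821341]
top 488.40316489284726 488.40316489284726 315.97340706936086 229.4859951082312 [[ 0.00438242 -0.99963524 -0.02664938]
 [-0.99283216 -0.00116653 -0.11951127]
 [ 0.11943659  0.02698211 -0.99247512]] [  11.40283702  535.51079604 1294.71093895]
```

View pics/scene0.png

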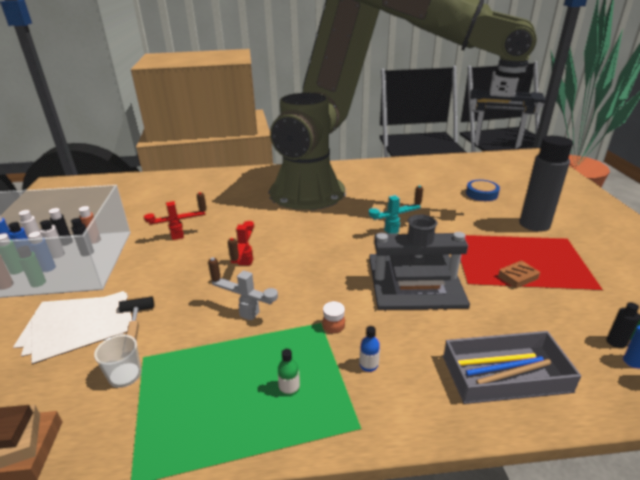

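View pics/top0.png

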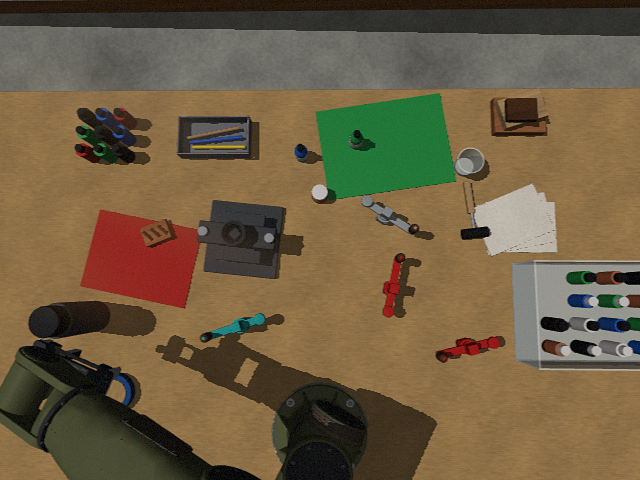

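The scene holds four crank-shaped things. In the top view they are grey at about (390,215), red at (395,285), red at (468,348) and turquoise at (235,328). Only the grey one is steel-coloured. I'll confirm it in an enlarged crop and measure it.

```bash
cat > h.py <<'E'
import numpy as np,cv2,pickle
def ray_plane(c,u,v,z):
    R=np.array(c["R"]);t=np.array(c["t"]);C=-R.T@t
    d=R.T@np.array([(u-c["cx"])/c["fx"],(v-c["cy"])/c["fy"],1.])
    return C+d*(z-C[2])/d[2]
def proj(c,X):
    p=np.array(c["R"])@np.asarray(X,float)+np.array(c["t"]); return np.array([c["fx"]*p[0]/p[2]+c["cx"],c["fy"]*p[1]/p[2]+c["cy"]])
def cloud(c):
    R=np.array(c["R"]);t=np.array(c["t"]);z=c["range_z"]
    v,u=np.mgrid[:480,:640]
    P=np.stack([(u-c["cx"])/c["fx"]*z,(v-c["cy"])/c["fy"]*z,z],-1)
    W=(P-t)@R; W[z==0]=np.nan
    return W
E
python3 - <<'E'
from h import *
c=pickle.load(open("top0.pkl","rb")); s=pickle.load(open("scene0.pkl","rb"))
f=c["frame"][:,:,::-1]
a=cv2.resize(f[185:250,345:435],None,fx=6,fy=6,interpolation=cv2.INTER_CUBIC)[:390]
b=cv2.resize(s["frame"][250:330,195:290,::-1],None,fx=5,fy=5,interpolation=cv2.INTER_CUBIC)
d=cv2.resize(f[195:285,190:290],None,fx=4,fy=4,interpolation=cv2.INTER_CUBIC)
cv2.imwrite("pics/cr_a.png",a);cv2.imwrite("pics/cr_b.png",b);cv2.imwrite("pics/cr_d.png",d)
W=cloud(c)
m=np.zeros((480,640),bool); m[185:250,350:430]=1
for lo,hi in((50,70),(70,90),(95,112),(112,125)):
    k=m&(W[...,2]>lo)&(W[...,2]<hi); P=W[k]; v,u=np.nonzero(k)
    print(lo,hi,k.sum(),P.mean(0) if len(P) else 0, P.min(0),P.max(0), u.mean(),v.mean())
m[:]=0;m[190:285,190:290]=1
for lo,hi in((100,130),(130,150),(155,175)):
    k=m&(W[...,2]>lo)&(W[...,2]<hi); P=W[k]; v,u=np.nonzero(k)
    print(lo,hi,k.sum(),P.mean(0), P.min(0),P.max(0), u.mean(),v.mean())
E
```

```text
50 70 289 [ 564.60473272 -182.70836649   63.42521404] [ 522.97083748 -234.91244333   50.54728784] [ 605.3435958  -123.72533453   69.81323286] 389.52595155709344 217.2733564013841
70 90 129 [ 594.35165662 -134.37248346   79.95566429] [ 520.47890902 -243.13952729   70.12163894] [ 619.45074324 -106.42005534   89.82431883] 371.6821705426357 205.15503875968992
95 112 105 [ 567.32096314 -178.42012789  104.93296337] [ 519.79024296 -248.59629642   95.14734543] [ 587.67646426 -155.51744153  111.68082722] 389.8095238095238 213.88571428571427
112 125 56 [ 529.868297   -236.91382076  118.02001746] [ 519.56298415 -247.59947117  112.19721022] [ 540.20112399 -227.40696049  124.51428355] 413.85714285714283 227.75
100 130 1267 [510.29877492 210.80385161 119.87516552] [475.3447997  113.71605264 101.10209116] [549.69483426 317.58907748 129.98568118] 237.2770323599053 235.11838989739542
130 150 233 [511.75074916 214.20155088 136.61402514] [483.23500401 120.41481252 130.02498683] [534.8616982  311.37069562 148.8243715 ] 234.69098712446353 233.8154506437768
155 175 273 [512.88598304 216.94890866 164.34543673] [480.5971633  183.25527642 155.1788016 ] [543.47068161 247.30554691 173.08799439] 231.3919413919414 232.1135531135531
```

View pics/cr_a.png

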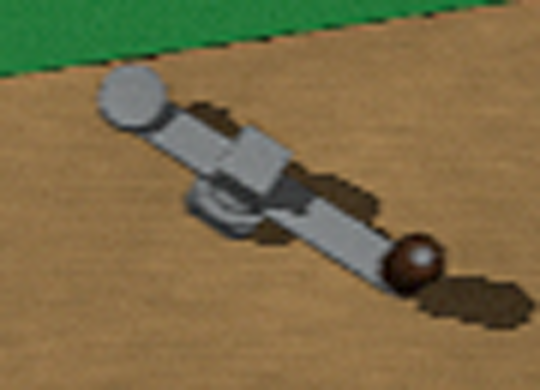

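View pics/cr_d.png

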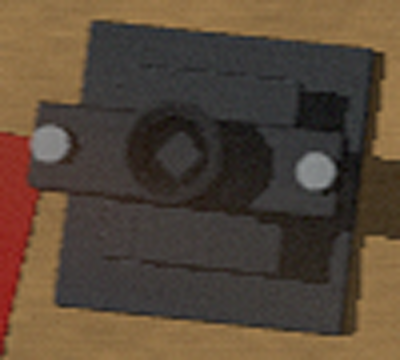

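View pics/cr_b.png

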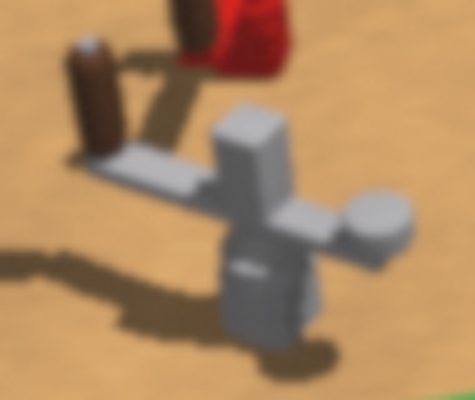

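The enlarged crop shows a grey steel crank with a brown handle at top-view (414,229), a hub top at (387,212) and a round counterweight at (367,201). That is the one meant; the others are red or turquoise. The collar mouth is at about (233,233), and a diamond-shaped screw end is visible inside it.

```bash
python3 - <<'E'
from h import *
from cell import optics,monitor
c=pickle.load(open("top0.pkl","rb")); s=pickle.load(open("scene0.pkl","rb"))
g=lambda a,b:(345+(a+.5)/6-.5,185+(b+.5)/6-.5)
H=ray_plane(c,*g(253,162),106);Wt=ray_plane(c,*g(132,97),81);Ha=ray_plane(c,*g(413,263),119)
print("hub",H,"cw",Wt,"han",Ha, np.linalg.norm(H-Wt)[None],np.linalg.norm((H-Ha)[:2]),np.linalg.norm((Wt-Ha)[:2]))
d=(Ha-Wt)[:2];print("yaw",np.arctan2(d[1],d[0]), "axis pt",Wt[:2]+d*60/140)
W=cloud(c)
# hub top by depth: cluster
k=np.zeros((480,640),bool);k[203:222,378:398]=1
k&=(W[...,2]>97)&(W[...,2]<112); v,u=np.nonzero(k);print("hubtop",u.mean(),v.mean(),k.sum(),W[k].mean(0), ray_plane(c,u.mean(),v.mean(),106))
k=np.zeros((480,640),bool);k[205:262,200:265]=1
k&=(W[...,2]>158)&(W[...,2]<172); v,u=np.nonzero(k)
print("rim",k.sum()); 
(e,ax,an)=cv2.minAreaRect(np.stack([u,v],1).astype(np.float32));print(e,ax,ray_plane(c,*e,165))
p=np.stack([u,v],1).astype(np.float32);cc,r=cv2.minEnclosingCircle(p);print(cc,r,ray_plane(c,*cc,165))
# scene proj check
for X in (H,Wt,Ha,np.append(ray_plane(c,*cc,165)[:2],165)): print(proj(s,X))
st=monitor.read_state();w=optics.camera("wrist");print(w["mount"],w["fx"],w["cx"],w["cy"]);cv2.imwrite("pics/w0.png",w["frame"][:,:,::-1])
E
```

```text
hub [ 573.09174264 -170.60151903  106.        ] cw [ 605.82565267 -121.13605812   81.        ] han [ 528.04903918 -235.60436467  119.        ] [64.3687866] 79.08359549240829 138.3914549744471
yaw -2.167603504205271 axis pt [ 572.49281832 -170.19390378]
hubtop 386.5280898876405 211.46067415730337 89 [ 573.57894578 -170.15808549  104.95624625] [ 573.41010308 -170.03813547  106.        ]
rim 258
(232.00003051757812, 232.50003051757812) (25.043960571289062, 25.491174697875977) [511.81648833 215.28606396 165.        ]
(232.0824737548828, 232.5360870361328) 13.16422176361084 [511.72775809 215.08062179 165.        ]
[244.955738   273.24606605]
[270.19967515 290.83265774]
[214.09124051 257.99086301]
[422.2236211  220.72108359]
[[ 5.68276713e-04  9.71992822e-01  2.35009854e-01 -6.82529234e+01]
 [ 1.05272780e-03 -2.35010343e-01  9.71992300e-01 -1.79256222e+02]
 [ 9.99999284e-01 -3.04959182e-04 -1.15679477e-03 -5.07192275e-01]
 [ 0.00000000e+00  0.00000000e+00  0.00000000e+00  1.00000000e+00]] 403.5830358907383 317.987725450873 242.41008412963922
```

View pics/w0.png

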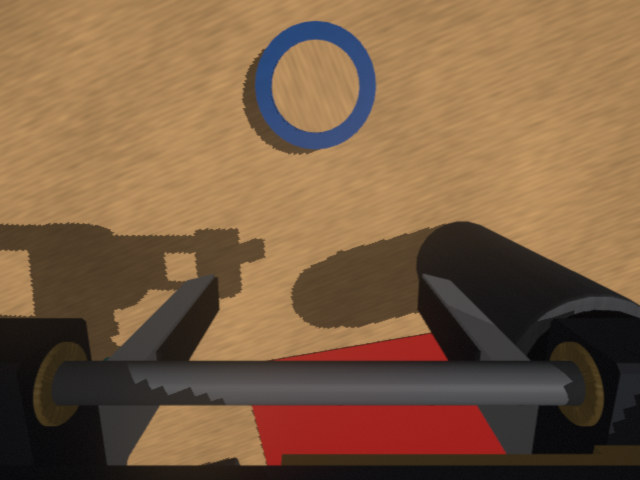

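```bash
python3 -m creep '[{"ty":-0.25},{"ty":-0.45},{"tx":0.98,"ty":-0.675,"tz":-0.4,"turn":0.25},{"tx":0.98,"ty":-0.675,"tz":-0.4,"turn":0.25},{"tx":0.98,"ty":-0.675,"tz":-0.4,"turn":0.25},{"tx":0.98,"ty":-0.675,"tz":-0.4,"turn":0.25},{"tx":0.98,"ty":-0.675,"tz":-0.4,"turn":0.25},{"tx":0.98,"ty":-0.675,"tz":-0.4,"turn":0.25},{"tx":0.98,"ty":-0.675,"tz":-0.4,"turn":0.25}]' 20; cat >> h.py <<'E'
def to(st,X,yaw=None,dx=0,dy=0,dz=0):
    from scipy.spatial.transform import Rotation as Ro
    R=Ro.from_euler("xyz",st["eef_rot"]).as_matrix()
    d=R.T@(np.asarray(X,float)-st["eef_pos"])
    y0=st["eef_rot"][2]
    t=None if yaw is None else -((yaw-y0+np.pi)%(2*np.pi)-np.pi)/np.pi
    print("pos",st["eef_pos"].round(1),"yaw",round(y0,3),"rows t:",(d/200).round(4),"turn",t,"clk",st["clock"])
E
python3 - <<'E'
from h import *
from cell import monitor
to(monitor.read_state(),[500,205,345])
E
```

```text
pos [206.9 509.4 205. ] yaw -0.386 rows t: [ 1.9306 -0.6992 -0.8593] turn None clk 0.15$[0]: bad value
```

```bash
python3 -m creep '[{"tx":0,"ty":-0.25,"tz":0,"turn":0,"fingers":94},{"tx":0,"ty":-0.45,"tz":0,"turn":0,"fingers":94},{"tx":0.97,"ty":-0.7,"tz":-0.43,"turn":0.25,"fingers":94},{"tx":0.97,"ty":-0.7,"tz":-0.43,"turn":0.25,"fingers":94},{"tx":0.97,"ty":-0.7,"tz":-0.43,"turn":0.25,"fingers":94},{"tx":0.97,"ty":-0.7,"tz":-0.43,"turn":0.25,"fingers":94},{"tx":0.97,"ty":-0.7,"tz":-0.43,"turn":0.25,"fingers":94},{"tx":0.97,"ty":-0.7,"tz":-0.43,"turn":0.25,"fingers":94},{"tx":0.97,"ty":-0.7,"tz":-0.43,"turn":0.25,"fingers":94}]' 20
python3 - <<'E'
from h import *
from cell import monitor
to(monitor.read_state(),[505,210,345],-1.9)
E
```

```text
clock: 1.05
eef_pos: [354.7, 356.4, 345.0]
eef_rot: [-1.572, -0.001, -1.173]
wrist_force: [-0.3, 0.1, -0.3]
finger_gap: 94.4
pos [354.7 356.4 345. ] yaw -1.173 rows t: [9.660e-01 2.000e-04 4.092e-01] turn 0.23147977716326204 clk 1.05
```

```bash
python3 -m creep '[{"tx":0.97,"ty":0,"tz":0.41,"turn":0.23,"fingers":94},{"tx":0.97,"ty":0,"tz":0.41,"turn":0.23,"fingers":94},{"tx":0.97,"ty":0,"tz":0.41,"turn":0.23,"fingers":94},{"tx":0.97,"ty":0,"tz":0.41,"turn":0.23,"fingers":94},{"tx":0.97,"ty":0,"tz":0.41,"turn":0.23,"fingers":94},{"tx":0.97,"ty":0,"tz":0.41,"turn":0.23,"fingers":94},{"tx":0.97,"ty":0,"tz":0.41,"turn":0.23,"fingers":94}]' 20
python3 - <<'E'
from h import *
from cell import monitor,optics
st=monitor.read_state();w=optics.camera("wrist");pickle.dump((st,w),open("w1.pkl","wb"))
cv2.imwrite("pics/w1.png",w["frame"][:,:,::-1])
to(st,[573,-170,200],-2.168)
E
```

```text
clock: 1.75
eef_pos: [504.9, 210.1, 344.8]
eef_rot: [-1.572, -0.001, -1.89]
wrist_force: [-0.1, -0.1, 0.2]
finger_gap: 93.7
pos [504.9 210.1 344.8] yaw -1.89 rows t: [1.6966 0.7254 0.9203] turn 0.08845340959617388 clk 1.75
```

View pics/w1.png

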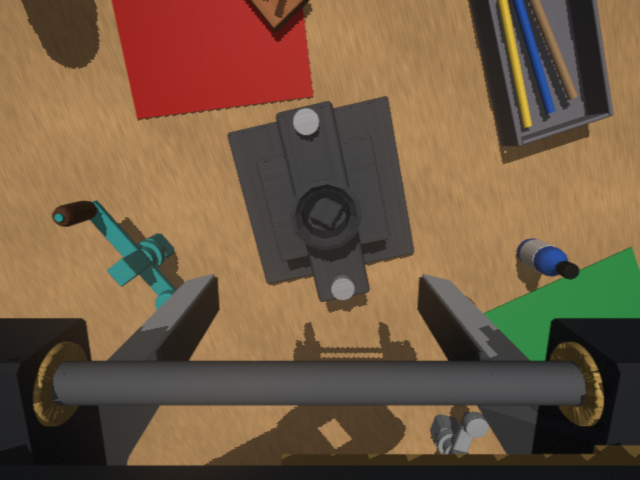

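Wrist view: the press is in the middle, with the collar at about (328,215) and the square screw end visible inside at about (328,212). Enlarging it.

```bash
cat >> h.py <<'E'
def wcam(st,w):
    from scipy.spatial.transform import Rotation as Ro
    T=np.eye(4);T[:3,:3]=Ro.from_euler("xyz",st["eef_rot"]).as_matrix();T[:3,3]=st["eef_pos"]
    M=np.linalg.inv(T@np.array(w["mount"]))
    return dict(w,R=M[:3,:3],t=M[:3,3])
E
python3 - <<'E'
from h import *
st,w=pickle.load(open("w1.pkl","rb"))
f=w["frame"][170:260,283:373,::-1]
f=cv2.resize(f,None,fx=6.5,fy=6.5,interpolation=cv2.INTER_CUBIC)
f=cv2.convertScaleAbs(f,alpha=2.0); cv2.imwrite("pics/w1c.png",f)
c=wcam(st,w);W=cloud(c)
k=np.zeros((480,640),bool);k[170:260,283:373]=1
for lo,hi in((158,172),(134,146)):
    q=k&(W[...,2]>lo)&(W[...,2]<hi);v,u=np.nonzero(q);p=np.stack([u,v],1).astype(np.float32)
    cc,r=cv2.minEnclosingCircle(p);print(lo,q.sum(),cc,r,ray_plane(c,*cc,lo+7),W[q][:,2].mean())
    if lo==134:
        m=(q*255).astype(np.uint8);cv2.imwrite("pics/w1m.png",cv2.resize(m[170:260,283:373],None,fx=6,fy=6,interpolation=0))
for X in((512,215,165),(512,215,140)):print(proj(c,X))
E
```

```text
158 2027 (325.0013122558594, 214.468505859375) 36.031349182128906 [512.0541372  213.77497754 165.        ] 164.44272470342753
134 779 (324.86572265625, 212.1890411376953) 23.966007232666016 [511.68778229 211.86982939 141.        ] 139.75688560918775
[324.52134699 213.210512  ]
[324.1461875 208.854445 ]
```

View pics/w1c.png

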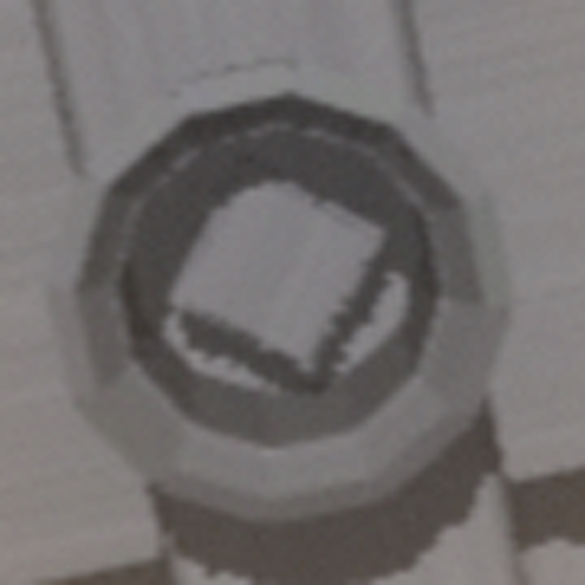

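View pics/w1m.png

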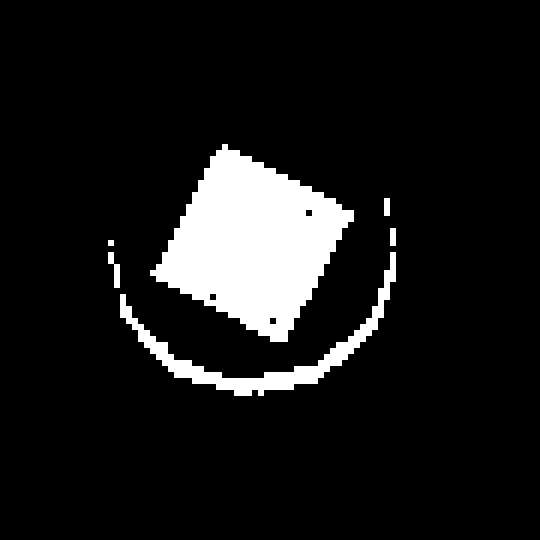

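The depth mask shows the square end clearly. Now its angle and centre.

```bash
python3 - <<'E'
from h import *
st,w=pickle.load(open("w1.pkl","rb"))
c=wcam(st,w);W=cloud(c)
k=np.zeros((480,640),bool);k[190:230,305:345]=1
q=(k&(W[...,2]>134)&(W[...,2]<146)).astype(np.uint8)
n,l,s,ce=cv2.connectedComponentsWithStats(q);i=1+np.argmax(s[1:,4]);v,u=np.nonzero(l==i)
P=np.array([ray_plane(c,a,b,140)[:2] for a,b in zip(u,v)]).astype(np.float32)
r=cv2.minAreaRect(P);print(len(u),r,P.mean(0))
b=cv2.boxPoints(r);e=np.diff(b,axis=0);print(np.degrees(np.arctan2(e[:,1],e[:,0])))
E
```

```text
624 ((512.0084838867188, 213.56170654296875), (24.30523109436035, 24.025592803955078), 43.94639587402344) [512.0696  213.66617]
[-46.053528  43.94638  133.94652 ]
```

```bash
python3 -m creep '[{"tx":0.96,"ty":0,"tz":0.5,"turn":0.088,"fingers":94},{"tx":0.96,"ty":0,"tz":0.5,"turn":0.088,"fingers":94},{"tx":0.96,"ty":0,"tz":0.5,"turn":0.088,"fingers":94},{"tx":0.96,"ty":0,"tz":0.5,"turn":0.088,"fingers":94},{"tx":0.96,"ty":0,"tz":0.5,"turn":0.088,"fingers":94},{"tx":0.96,"ty":0,"tz":0.5,"turn":0.088,"fingers":94},{"tx":0.96,"ty":0,"tz":0.5,"turn":0.088,"fingers":94}]' 20
python3 - <<'E'
from h import *
from cell import monitor
to(monitor.read_state(),[571,-173,290],-2.168)
E
```

```text
clock: 2.5
eef_pos: [539.2, -1.9, 345.3]
eef_rot: [-1.571, -0.001, -2.164]
wrist_force: [-0.2, 0.7, 0.9]
finger_gap: 94.1
pos [539.2  -1.9 345.3] yaw -2.164 rows t: [0.6207 0.277  0.6099] turn 0.0013784134930299693 clk 2.5
```

```bash
python3 -m creep '[{"tx":0.62,"ty":0.1,"tz":0.61,"turn":0,"fingers":94},{"tx":0.62,"ty":0.27,"tz":0.61,"turn":0,"fingers":94},{"tx":0.62,"ty":0.27,"tz":0.61,"turn":0,"fingers":94},{"tx":0.62,"ty":0.27,"tz":0.61,"turn":0,"fingers":94},{"tx":0.62,"ty":0.27,"tz":0.61,"turn":0,"fingers":94}]' 20
python3 - <<'E'
from h import *
from cell import monitor,optics
st=monitor.read_state();w=optics.camera("wrist");pickle.dump((st,w),open("w2.pkl","wb"))
cv2.imwrite("pics/w2.png",w["frame"][:,:,::-1])
to(st,[573,-170,200],-2.168)
c=wcam(st,w);W=cloud(c)
n=lambda q:(lambda l:(l[1]==1+np.argmax(l[2][1:,4])))(cv2.connectedComponentsWithStats(q.astype(np.uint8)))
for X in((573,-170,106),(605,-121,81),(528,-236,119)):print(proj(c,X))
q=n((W[...,2]>101)&(W[...,2]<111)&(np.hypot(W[...,0]-573,W[...,1]+170)<30))
P=W[q];print(q.sum(),P.mean(0),cv2.minAreaRect(P[:,:2].astype(np.float32)))
q=n((W[...,2]>75)&(W[...,2]<87)&(np.hypot(W[...,0]-606,W[...,1]+121)<25))
C=W[q];print(q.sum(),C.mean(0),cv2.minEnclosingCircle(C[:,:2].astype(np.float32)))
q=n((W[...,2]>112)&(W[...,2]<125)&(np.hypot(W[...,0]-528,W[...,1]+236)<25))
D=W[q];print(q.sum(),D.mean(0),cv2.minEnclosingCircle(D[:,:2].astype(np.float32)))
d=(P.mean(0)-C.mean(0));print(np.arctan2(d[1],d[0]))
E
```

```text
clock: 3.0
eef_pos: [571.1, -173.7, 289.0]
eef_rot: [-1.574, -0.002, -2.164]
wrist_force: [-0.1, 0.5, 0.4]
finger_gap: 93.9
pos [ 571.1 -173.7  289. ] yaw -2.164 rows t: [-0.0212  0.445  -0.0009] turn 0.0014058893973296612 clk 3.0
[318.52048893 215.47035339]
[317.6774321 149.0339628]
[318.0219702  303.16033074]
684 [ 574.47752208 -172.62775078  105.84309967] ((574.1074829101562, -173.13343811035156), (24.457578659057617, 22.989559173583984), 56.294742584228516)
785 [ 607.16614683 -122.92294194   80.76716037] ((607.1181640625, -122.99639892578125), 14.756404876708984)
421 [ 532.03347787 -238.32177068  118.17106267] ((530.857666015625, -240.07086181640625), 11.324851989746094)
-2.1525342311456424
```

View pics/w2.png

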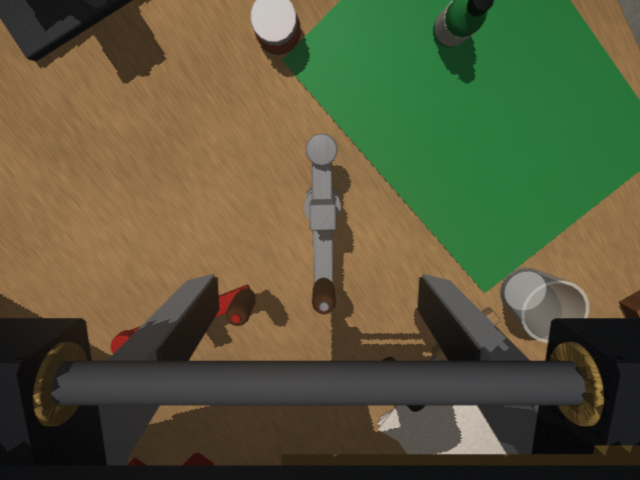

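```bash
python3 -m creep '[{"tx":-0.017,"ty":0.2,"tz":-0.005,"turn":0,"fingers":94},{"tx":-0.017,"ty":0.4,"tz":-0.005,"turn":0,"fingers":94},{"tx":-0.017,"ty":0.6,"tz":-0.005,"turn":0,"fingers":80},{"tx":-0.017,"ty":0.7,"tz":-0.005,"turn":0,"fingers":70},{"tx":-0.017,"ty":0.75,"tz":-0.005,"turn":0,"fingers":60}]' 20
python3 - <<'E'
from h import *
from cell import monitor
to(monitor.read_state(),[573.7,-171.5,67],-2.16)
E
```

```text
clock: 3.55
eef_pos: [572.0, -166.0, 139.4]
eef_rot: [-1.574, -0.001, -2.159]
wrist_force: [0.2, 0.8, 0.8]
finger_gap: 73.5
pos [ 572.  -166.   139.4] yaw -2.159 rows t: [0.018  0.362  0.0237] turn 0.00018408203230384795 clk 3.55
```

```bash
python3 -m creep '[{"tx":0.018,"ty":0.18,"tz":0.024,"turn":0,"fingers":60},{"tx":0.018,"ty":0.3,"tz":0.024,"turn":0,"fingers":60},{"tx":0.018,"ty":0.362,"tz":0.024,"turn":0,"fingers":60},{"tx":0.018,"ty":0.362,"tz":0.024,"turn":0,"fingers":60},{"tx":0.018,"ty":0.362,"tz":0.024,"turn":0,"fingers":60}]' 20
python3 - <<'E'
from h import *
from cell import monitor
to(monitor.read_state(),[573.7,-171.5,67],-2.16)
E
```

```text
clock: 4.05
eef_pos: [574.7, -171.2, 68.7]
eef_rot: [-1.572, -0.0, -2.159]
wrist_force: [-0.4, -0.2, 0.4]
finger_gap: 60.3
pos [ 574.7 -171.2   68.7] yaw -2.159 rows t: [ 0.0039  0.0087 -0.0032] turn 0.0004427484363956967 clk 4.05
```

```bash
python3 -m creep '[{"tx":0.004,"ty":0.008,"tz":-0.003,"turn":0,"fingers":40},{"tx":0.004,"ty":0.008,"tz":-0.003,"turn":0,"fingers":20},{"tx":0.004,"ty":0.008,"tz":-0.003,"turn":0,"fingers":15},{"tx":0.004,"ty":0.008,"tz":-0.003,"turn":0,"fingers":15},{"tx":0.004,"ty":0.008,"tz":-0.003,"turn":0,"fingers":15},{"tx":0.004,"ty":0.008,"tz":-0.003,"turn":0,"fingers":15},{"tx":0.004,"ty":0.008,"tz":-0.003,"turn":0,"fingers":15}]' 50
python3 - <<'E'
from h import *
from cell import monitor
s=monitor.read_state();to(s,[573.7,-171.5,67],-2.16);print(s["wrist_force"],s["moment"])
E
```

```text
clock: 4.75
eef_pos: [573.9, -171.6, 67.4]
eef_rot: [-1.572, -0.0, -2.159]
wrist_force: [0.6, -0.1, 3.6]
finger_gap: 24.0
pos [ 573.9 -171.6   67.4] yaw -2.159 rows t: [ 0.      0.0019 -0.001 ] turn 0.00042026090598305463 clk 4.75
[ 0.61463598 -0.1144517   3.61003698] [-0.11396251  0.04405637 -0.09068216]
```

```bash
python3 -m creep '[{"tx":0,"ty":-0.1,"tz":0,"turn":0,"fingers":15},{"tx":0,"ty":-0.3,"tz":0,"turn":0,"fingers":15},{"tx":0,"ty":-0.5,"tz":0,"turn":0,"fingers":15},{"tx":0,"ty":-0.7,"tz":0,"turn":0,"fingers":15},{"tx":0,"ty":-0.9,"tz":0,"turn":0,"fingers":15},{"tx":0,"ty":-1,"tz":0,"turn":0,"fingers":15},{"tx":0,"ty":-1,"tz":0,"turn":0,"fingers":15}]' 50
python3 - <<'E'
from h import *
from cell import monitor,optics
s=monitor.read_state();print(s["wrist_force"],s["moment"])
w=optics.camera("wrist");pickle.dump((s,w),open("w3.pkl","wb"))
cv2.imwrite("pics/w3.png",w["frame"][:,:,::-1])
c=wcam(s,w);print(w["mount"])
M=np.array(w["mount"]);z=w["range_z"];v,u=np.mgrid[:480,:640]
P=np.stack([(u-w["cx"])/w["fx"]*z,(v-w["cy"])/w["fy"]*z,z],-1)@M[:3,:3].T+M[:3,3]; P[z==0]=np.nan
for lo,hi,x0,x1 in((-25,0,-90,-40),(-45,-30,-14,14)):
    q=(P[...,1]>lo)&(P[...,1]<hi)&(P[...,0]>x0)&(P[...,0]<x1)&(abs(P[...,2])<20)
    if q.sum(): print(q.sum(),P[q].mean(0),P[q].min(0),P[q].max(0))
to(s,[512,214.3,262],-2.374)
E
```

```text
clock: 5.45
eef_pos: [574.6, -171.8, 269.6]
eef_rot: [-1.568, 0.001, -2.159]
wrist_force: [0.2, -0.1, -5.5]
finger_gap: 23.6
[ 0.16032348 -0.07112815 -5.48954944] [-0.06040893  0.066429    0.05793068]
[[ 5.66281072e-04  9.71616326e-01  2.36561609e-01 -6.73845805e+01]
 [ 2.47700391e-04 -2.36561776e-01  9.71616418e-01 -1.79257596e+02]
 [ 9.99999809e-01 -4.91611584e-04 -3.74630200e-04 -2.01274405e-01]
 [ 0.00000000e+00  0.00000000e+00  0.00000000e+00  1.00000000e+00]]
4100 [-59.46118312 -13.35701856  -0.58925224] [-74.06706356 -16.16396848 -15.13381641] [-44.08087784  -8.88933413  13.8488999 ]
4800 [ -2.10423045 -38.10204786  -0.31583059] [-11.86216706 -44.99265907 -19.99946461] [ 13.09286969 -30.00337824  19.9905042 ]
pos [ 574.6 -171.8  269.6] yaw -2.159 rows t: [-1.4331  0.0352 -1.3311] turn 0.06854802827745865 clk 5.45
```

View pics/w3.png

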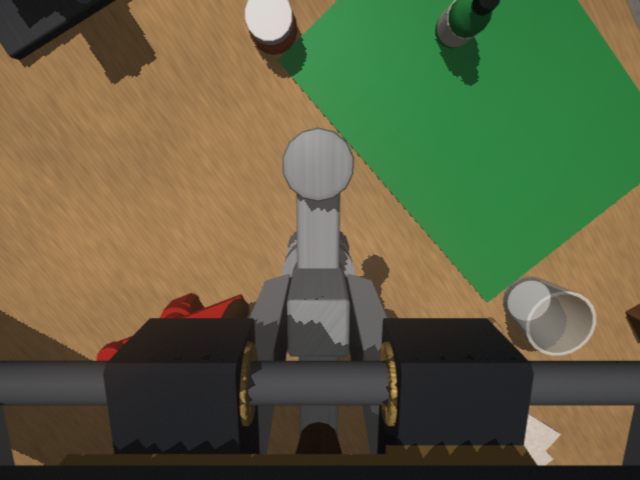

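```bash
python3 -m creep '[{"tx":-0.1,"ty":0,"tz":-0.1,"turn":0.03,"fingers":15},{"tx":-0.25,"ty":0,"tz":-0.25,"turn":0.068,"fingers":15},{"tx":-0.4,"ty":0,"tz":-0.38,"turn":0.068,"fingers":15},{"tx":-0.55,"ty":0,"tz":-0.52,"turn":0.068,"fingers":15},{"tx":-0.7,"ty":0,"tz":-0.65,"turn":0.068,"fingers":15},{"tx":-0.85,"ty":0,"tz":-0.8,"turn":0.068,"fingers":15},{"tx":-1,"ty":0,"tz":-0.93,"turn":0.068,"fingers":15},{"tx":-1,"ty":0,"tz":-0.93,"turn":0.068,"fingers":15}]' 50
python3 - <<'E'
from h import *
from cell import monitor
s=monitor.read_state();print(s["wrist_force"],s["moment"]);to(s,[512,214.3,262],-2.374)
E
```

```text
clock: 6.3
eef_pos: [528.6, 101.7, 264.5]
eef_rot: [-1.575, -0.003, -2.368]
wrist_force: [-0.2, 0.0, -5.2]
finger_gap: 24.1
[-0.21946536  0.04980516 -5.23194828] [-0.10201159  0.08504962 -0.02107903]
pos [528.6 101.7 264.5] yaw -2.368 rows t: [-0.3339  0.0132 -0.4606] turn 0.0018734252498788112 clk 6.3
```

```bash
python3 -m creep '[{"tx":-0.12,"ty":0,"tz":-0.16,"turn":0.002,"fingers":15},{"tx":-0.24,"ty":0,"tz":-0.32,"turn":0.002,"fingers":15},{"tx":-0.31,"ty":0.005,"tz":-0.43,"turn":0.002,"fingers":15},{"tx":-0.334,"ty":0.01,"tz":-0.461,"turn":0.002,"fingers":15},{"tx":-0.334,"ty":0.013,"tz":-0.461,"turn":0.002,"fingers":15},{"tx":-0.334,"ty":0.013,"tz":-0.461,"turn":0.002,"fingers":15}]' 50
python3 - <<'E'
from h import *
from cell import monitor,optics
s=monitor.read_state();print(s["wrist_force"],s["moment"]);to(s,[512,214.3,238],-2.374)
for n in("scene","top"):
    c=optics.camera(n); pickle.dump(c,open(f"{n}1.pkl","wb"))
    if n=="scene": cv2.imwrite("pics/s1.png",cv2.resize(c["frame"][120:320,340:540,::-1],None,fx=3,fy=3,interpolation=cv2.INTER_CUBIC))
E
```

```text
clock: 6.9
eef_pos: [512.0, 213.3, 260.8]
eef_rot: [-1.575, -0.005, -2.375]
wrist_force: [-0.3, -0.2, -5.7]
finger_gap: 23.6
[-0.32620567 -0.16725391 -5.69488412] [-0.10229429  0.11137117  0.01126803]
pos [512.  213.3 260.8] yaw -2.375 rows t: [-0.0041  0.1141 -0.0028] turn -0.00031534186605932887 clk 6.9
```

View pics/s1.png

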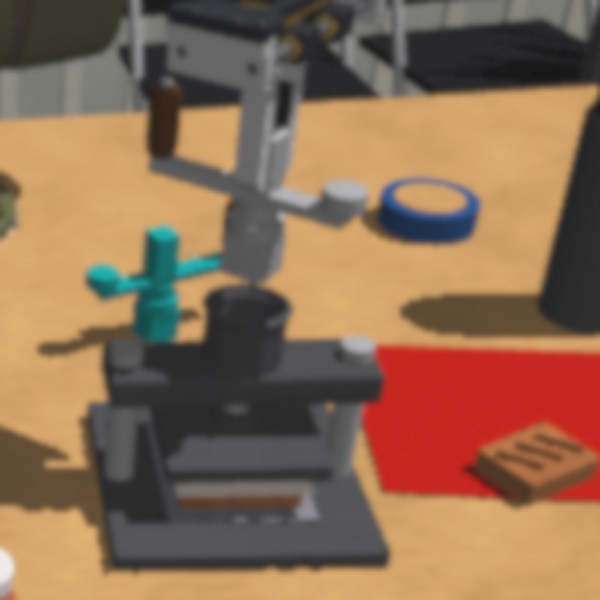

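```bash
python3 -m creep '[{"tx":-0.006,"ty":0.03,"tz":-0.003,"turn":0,"fingers":15},{"tx":-0.006,"ty":0.08,"tz":-0.003,"turn":0,"fingers":15},{"tx":-0.006,"ty":0.115,"tz":-0.003,"turn":0,"fingers":15},{"tx":-0.006,"ty":0.13,"tz":-0.003,"turn":0,"fingers":15},{"tx":-0.006,"ty":0.14,"tz":-0.003,"turn":0,"fingers":15},{"tx":-0.006,"ty":0.15,"tz":-0.003,"turn":0,"fingers":15}]' 50
python3 - <<'E'
from h import *
from cell import monitor
s=monitor.read_state();print(s["wrist_force"],s["moment"]);to(s,[512.4,214.7,222],-2.374)
E
```

```text
clock: 7.6
eef_pos: [512.6, 214.5, 231.6]
eef_rot: [-1.575, -0.004, -2.376]
wrist_force: [-0.4, -1.1, -5.4]
finger_gap: 23.9
[-0.37613361 -1.11475991 -5.43502998] [-0.09290448  0.10759455  0.00363238]
pos [512.6 214.5 231.6] yaw -2.376 rows t: [-0.0003  0.0479 -0.0011] turn -0.0005330890463902858 clk 7.6
```

```bash
python3 -m creep '[{"tx":0,"ty":0.01,"tz":-0.001,"turn":0,"fingers":15},{"tx":0,"ty":0.02,"tz":-0.001,"turn":0,"fingers":15},{"tx":0,"ty":0.03,"tz":-0.001,"turn":0,"fingers":15},{"tx":0,"ty":0.04,"tz":-0.001,"turn":0,"fingers":15},{"tx":0,"ty":0.048,"tz":-0.001,"turn":0,"fingers":15},{"tx":0,"ty":0.048,"tz":-0.001,"turn":0,"fingers":15}]' 50
python3 - <<'E'
from h import *
from cell import monitor
s=monitor.read_state();print(s["wrist_force"],s["moment"]);to(s,[512.4,214.7,210],-2.374)
E
```

```text
clock: 8.2
eef_pos: [512.5, 214.6, 221.8]
eef_rot: [-1.575, -0.004, -2.376]
wrist_force: [1.8, 0.1, -6.6]
finger_gap: 23.5
[ 1.79440705  0.08617918 -6.62838166] [-0.16221464 -0.29135986 -0.03027042]
pos [512.5 214.6 221.8] yaw -2.376 rows t: [-0.0004  0.0589 -0.0004] turn -0.0005710390593294212 clk 8.2
```

```bash
python3 -m creep '[{"tx":0,"ty":0.012,"tz":0,"turn":0,"fingers":15},{"tx":0,"ty":0.024,"tz":0,"turn":0,"fingers":15},{"tx":0,"ty":0.036,"tz":0,"turn":0,"fingers":15},{"tx":0,"ty":0.048,"tz":0,"turn":0,"fingers":15},{"tx":0,"ty":0.058,"tz":0,"turn":0,"fingers":15},{"tx":0,"ty":0.058,"tz":0,"turn":0,"fingers":15}]' 50
python3 - <<'E'
from h import *
from cell import monitor
s=monitor.read_state();print(s["wrist_force"],s["moment"]);to(s,[512.4,214.7,204],-2.374)
E
```

```text
clock: 8.8
eef_pos: [512.5, 214.5, 209.9]
eef_rot: [-1.574, -0.004, -2.376]
wrist_force: [3.8, -0.2, -7.1]
finger_gap: 23.5
[ 3.81386323 -0.17809275 -7.07154838] [-0.17622676 -0.73414712 -0.07703686]
pos [512.5 214.5 209.9] yaw -2.376 rows t: [-0.0004  0.0294 -0.0008] turn -0.0005779601261514914 clk 8.8
```

```bash
python3 -m creep '[{"tx":-0.0025,"ty":0.005,"tz":0.0025,"turn":0,"fingers":15},{"tx":-0.0025,"ty":0.01,"tz":0.0025,"turn":0,"fingers":15},{"tx":-0.0025,"ty":0.015,"tz":0.0025,"turn":0,"fingers":15},{"tx":-0.0025,"ty":0.02,"tz":0.0025,"turn":0,"fingers":15},{"tx":-0.0025,"ty":0.02,"tz":0.0025,"turn":0,"fingers":15}]' 50
python3 - <<'E'
from h import *
from cell import monitor
s=monitor.read_state();print(s["wrist_force"],s["moment"]);to(s,[513,214.7,200],-2.374)
E
```

```text
clock: 9.3
eef_pos: [513.0, 214.5, 205.7]
eef_rot: [-1.575, -0.004, -2.376]
wrist_force: [-0.2, -0.4, -5.0]
finger_gap: 24.4
[-0.16809773 -0.39435642 -4.97573242] [-0.16585503  0.17800787 -0.00264387]
pos [513.  214.5 205.7] yaw -2.376 rows t: [-0.0006  0.0283 -0.0006] turn -0.0005605283714352125 clk 9.3
```

```bash
python3 -m creep '[{"tx":0,"ty":0.005,"tz":0,"turn":0,"fingers":15},{"tx":0,"ty":0.01,"tz":0,"turn":0,"fingers":15},{"tx":0,"ty":0.015,"tz":0,"turn":0,"fingers":15},{"tx":0,"ty":0.015,"tz":0,"turn":0,"fingers":15}]' 50
python3 - <<'E'
from h import *
from cell import monitor
s=monitor.read_state();print(s["wrist_force"],s["moment"]);to(s,[513,214.7,195],-2.374)
E
```

```text
clock: 9.7
eef_pos: [513.0, 214.5, 202.5]
eef_rot: [-1.575, -0.004, -2.376]
wrist_force: [1.2, -1.6, -5.9]
finger_gap: 23.9
[ 1.20170836 -1.62567513 -5.92285929] [-0.28488463 -0.06950808  0.03193634]
pos [513.  214.5 202.5] yaw -2.376 rows t: [-0.0009  0.0376 -0.0007] turn -0.0005689099375049984 clk 9.7
```

```bash
python3 -m creep '[{"tx":0,"ty":0.01,"tz":0,"turn":0,"fingers":15},{"tx":0,"ty":0.02,"tz":0,"turn":0,"fingers":15},{"tx":0,"ty":0.03,"tz":0,"turn":0,"fingers":15},{"tx":0,"ty":0.04,"tz":0,"turn":0,"fingers":15},{"tx":0,"ty":0.05,"tz":0,"turn":0,"fingers":15},{"tx":0,"ty":0.06,"tz":0,"turn":0,"fingers":15},{"tx":0,"ty":0.06,"tz":0,"turn":0,"fingers":15}]' 50
python3 - <<'E'
from h import *
from cell import monitor
s=monitor.read_state();print(s["wrist_force"],s["moment"]);to(s,[513,214.7,187.5],-2.374)
E
```

```text
clock: 10.4
eef_pos: [512.9, 214.4, 190.2]
eef_rot: [-1.575, -0.005, -2.376]
wrist_force: [1.6, -1.0, -5.8]
finger_gap: 24.1
[ 1.633377   -1.04245848 -5.83211869] [-0.26129837 -0.09988774  0.02135045]
pos [512.9 214.4 190.2] yaw -2.376 rows t: [-0.0015  0.0134 -0.0006] turn -0.0005637890868952472 clk 10.4
```

```bash
python3 -m creep '[{"tx":0,"ty":0.004,"tz":0,"turn":0,"fingers":15},{"tx":0,"ty":0.008,"tz":0,"turn":0,"fingers":15},{"tx":0,"ty":0.012,"tz":0,"turn":0,"fingers":15},{"tx":0,"ty":0.012,"tz":0,"turn":0,"fingers":15}]' 50; python3 -m creep '[{"tx":0,"ty":0.003,"tz":0,"turn":0,"fingers":15},{"tx":0,"ty":0.003,"tz":0,"turn":0,"fingers":15}]' 50;
python3 - <<'E'
from h import *
from cell import monitor
s=monitor.read_state();print(s["wrist_force"],s["moment"]);to(s,[513,214.7,187.5],-2.374)
E
```

```text
clock: 10.8
eef_pos: [512.9, 214.4, 187.7]
eef_rot: [-1.575, -0.005, -2.376]
wrist_force: [1.3, -1.0, -5.2]
finger_gap: 24.1
clock: 11.0
eef_pos: [513.0, 214.5, 187.5]
eef_rot: [-1.575, -0.004, -2.376]
wrist_force: [-0.2, -1.1, -1.2]
finger_gap: 23.8
[-0.1652614  -1.14679297 -1.22418919] [-0.28043345  0.15707709  0.00251803]
pos [513.  214.5 187.5] yaw -2.376 rows t: [-0.0009 -0.0001 -0.0008] turn -0.0005754628457766645 clk 11.0
```

```bash
python3 -m creep '[{"tx":0,"ty":0.003,"tz":0,"turn":0,"fingers":15},{"tx":0,"ty":0.003,"tz":0,"turn":0,"fingers":15}]' 50;
python3 - <<'E'
from h import *
from cell import monitor
s=monitor.read_state();print(s["wrist_force"],s["moment"]);to(s,[513,214.7,187.5],-2.374)
E
```

```text
clock: 11.2
eef_pos: [513.0, 214.5, 187.4]
eef_rot: [-1.574, -0.003, -2.376]
wrist_force: [-2.2, -1.6, 2.7]
finger_gap: 23.7
[-2.20923621 -1.57978268  2.68883128] [-0.40658145  0.57140611  0.06437562]
pos [513.  214.5 187.4] yaw -2.376 rows t: [-0.0004 -0.0003 -0.0007] turn -0.0005475084166692606 clk 11.2
```

```bash
python3 -m creep '[{"tx":0,"ty":0,"tz":0,"turn":0,"fingers":35},{"tx":0,"ty":0,"tz":0,"turn":0,"fingers":60},{"tx":0,"ty":0,"tz":0,"turn":0,"fingers":60},{"tx":0,"ty":-0.05,"tz":0,"turn":0,"fingers":60},{"tx":0,"ty":-0.2,"tz":0,"turn":0,"fingers":60},{"tx":0,"ty":-0.36,"tz":0,"turn":0,"fingers":60},{"tx":0.1,"ty":-0.38,"tz":0,"turn":0,"fingers":60},{"tx":0.25,"ty":-0.38,"tz":0,"turn":0,"fingers":60},{"tx":0.404,"ty":-0.38,"tz":0,"turn":0,"fingers":60},{"tx":0.404,"ty":-0.38,"tz":0,"turn":0,"fingers":60},{"tx":0.404,"ty":-0.38,"tz":0,"turn":0,"fingers":60}]' 20;
python3 - <<'E'
from h import *
from cell import monitor,optics
s=monitor.read_state();print(s["wrist_force"],s["moment"]);to(s,[454.7,158.4,197],-2.374)
w=optics.camera("wrist");pickle.dump((s,w),open("w4.pkl","wb"))
cv2.imwrite("pics/w4.png",w["frame"][:,:,::-1])
c=wcam(s,w);W=cloud(c)
for nm,z,p in(("hub",226,(512.3,214)),("cw",201,(555,255)),("handle",239,(454.7,158.4))):
    q=(abs(W[...,2]-z)<6)&(np.hypot(W[...,0]-p[0],W[...,1]-p[1])<22)
    if q.sum(): print(nm,q.sum(),W[q].mean(0),cv2.minAreaRect(W[q][:,:2].astype(np.float32)))
E
```

```text
clock: 12.3
eef_pos: [455.4, 158.5, 264.7]
eef_rot: [-1.574, -0.002, -2.376]
wrist_force: [0.4, -0.6, -0.6]
finger_gap: 60.1
[ 0.43926237 -0.61151553 -0.57272667] [-0.063241    0.08670509 -0.02739825]
pos [455.4 158.5 264.7] yaw -2.376 rows t: [ 0.0022  0.3387 -0.0013] turn -0.0007542289457655126 clk 12.3
hub 2181 [511.81508591 213.97532859 225.87283964] ((511.8434753417969, 213.9878387451172), (23.60201644897461, 23.748912811279297), 43.814910888671875)
cw 1817 [551.53437628 252.50479685 200.54071368] ((550.9005126953125, 252.04896545410156), (19.665267944335938, 28.820083618164062), 42.795616149902344)
handle 1190 [455.50982551 159.79726657 238.491051  ] ((454.6827392578125, 159.01370239257812), (20.846729278564453, 21.732318878173828), 30.042720794677734)
```

View pics/w4.png

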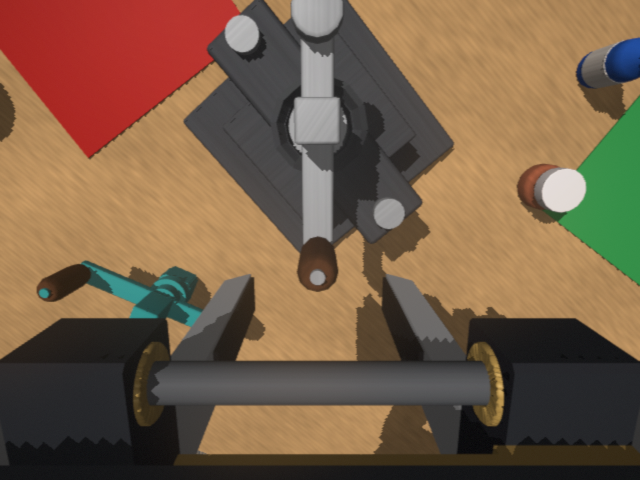

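```bash
python3 -m creep '[{"tx":0.002,"ty":0.15,"tz":-0.001,"turn":0,"fingers":60},{"tx":0.002,"ty":0.3,"tz":-0.001,"turn":0,"fingers":60},{"tx":0.002,"ty":0.339,"tz":-0.001,"turn":0,"fingers":50},{"tx":0.002,"ty":0.339,"tz":-0.001,"turn":0,"fingers":30},{"tx":0.002,"ty":0.339,"tz":-0.001,"turn":0,"fingers":15},{"tx":0.002,"ty":0.339,"tz":-0.001,"turn":0,"fingers":15},{"tx":0.002,"ty":0.339,"tz":-0.001,"turn":0,"fingers":15},{"tx":0.002,"ty":0.339,"tz":-0.001,"turn":0,"fingers":15}]' 25;
python3 - <<'E'
from h import *
from cell import monitor,optics
s=monitor.read_state();print(s["wrist_force"],s["moment"]);to(s,[454.4,158.5,197],-2.374)
d=s["eef_pos"][:2]-[512.1,214];print(np.hypot(*d),np.arctan2(d[1],d[0]))
E
```

```text
clock: 13.15
eef_pos: [455.2, 158.7, 197.3]
eef_rot: [-1.573, -0.001, -2.376]
wrist_force: [-1.0, -0.7, 3.7]
finger_gap: 22.7
[-0.95654033 -0.67156361  3.71159415] [-0.20873163  0.17740444 -0.01181837]
pos [455.2 158.7 197.3] yaw -2.376 rows t: [ 0.0037  0.0016 -0.0021] turn -0.0006031781312171038 clk 13.15
79.31927597287775 -2.3702444119487445
```

```bash
python3 -m creep '[{"tx":-0.001,"ty":0,"tz":-0.02,"turn":0,"fingers":15},{"tx":-0.002,"ty":0,"tz":-0.04,"turn":0,"fingers":15},{"tx":-0.008,"ty":0,"tz":-0.08,"turn":0,"fingers":15},{"tx":-0.018,"ty":0,"tz":-0.118,"turn":0,"fingers":15},{"tx":-0.032,"ty":0,"tz":-0.156,"turn":0,"fingers":15},{"tx":-0.049,"ty":0,"tz":-0.192,"turn":0,"fingers":15}]' 25;
cat >> h.py <<'E'
A=np.array([512.1,214.0])
def stat(A=A,L=80.):
    from cell import monitor
    from scipy.spatial.transform import Rotation as Ro
    s=monitor.read_state();d=s["eef_pos"][:2]-A;th=np.arctan2(d[1],d[0])
    F=s["wrist_force"];er=np.array([np.cos(th),np.sin(th)]);et=np.array([-er[1],er[0]])
    print("clk",s["clock"].__round__(2),"pos",s["eef_pos"].round(1),"r",np.hypot(*d).round(2),"th",th.round(3),"cw wound",((-2.370-th)%(2*np.pi)).round(3),"Fr",(F[:2]@er).round(2),"Ft(ccw+)",(F[:2]@et).round(2),"Fz",F[2].round(2),"j6",s["joints"][5].round(2))
    return s,th
def circ(s,th,phis,z=None,A=A,L=80.):
    from scipy.spatial.transform import Rotation as Ro
    R=Ro.from_euler("xyz",s["eef_rot"]).as_matrix()
    for p in phis:
        X=np.array([*(A+L*np.array([np.cos(th-p),np.sin(th-p)])),197.2 if z is None else z])
        print(round(p,2),(R.T@(X-s["eef_pos"])/200).round(3))
E
python3 - <<'E'
from h import *
s,th=stat(); circ(s,th,np.arange(.1,1.21,.1))
E
```

```text
clock: 13.75
eef_pos: [435.5, 193.9, 197.4]
eef_rot: [-1.573, -0.001, -2.376]
wrist_force: [6.2, -1.8, -1.8]
finger_gap: 22.8
clk 13.75 pos [435.5 193.9 197.4] r 79.2 th -2.885 cw wound 0.515 Fr -5.51 Ft(ccw+) 3.33 Fz -1.8 j6 1.15
0.1 [-0.018  0.001 -0.036]
0.2 [-0.042  0.001 -0.067]
0.3 [-0.07   0.001 -0.096]
0.4 [-0.1    0.001 -0.123]
0.5 [-0.133  0.001 -0.146]
0.6 [-0.168  0.001 -0.165]
0.7 [-0.204  0.001 -0.181]
0.8 [-0.242  0.001 -0.193]
0.9 [-0.281  0.001 -0.202]
1.0 [-0.321  0.001 -0.206]
1.1 [-0.361  0.001 -0.207]
1.2 [-0.401  0.001 -0.203]
```

```bash
python3 - <<'E'
from h import *
s,th=stat(); circ(s,th,np.arange(.1,1.21,.1),L=79)
E
python3 -m creep '[{"tx":-0.013,"ty":0.001,"tz":-0.034,"turn":0,"fingers":15},{"tx":-0.037,"ty":0.001,"tz":-0.065,"turn":0,"fingers":15},{"tx":-0.065,"ty":0.001,"tz":-0.094,"turn":0,"fingers":15},{"tx":-0.095,"ty":0.001,"tz":-0.12,"turn":0,"fingers":15},{"tx":-0.128,"ty":0.001,"tz":-0.142,"turn":0,"fingers":15},{"tx":-0.163,"ty":0.001,"tz":-0.161,"turn":0,"fingers":15},{"tx":-0.199,"ty":0.001,"tz":-0.177,"turn":0,"fingers":15},{"tx":-0.236,"ty":0.001,"tz":-0.189,"turn":0,"fingers":15}]' 25
python3 - <<'E'
from h import *
s,th=stat(); circ(s,th,np.arange(.1,1.21,.1),L=79)
E
```

```text
clk 13.75 pos [435.5 193.9 197.4] r 79.2 th -2.885 cw wound 0.515 Fr -5.51 Ft(ccw+) 3.33 Fz -1.8 j6 1.15
0.1 [-0.022  0.001 -0.033]
0.2 [-0.046  0.001 -0.064]
0.3 [-0.073  0.001 -0.093]
0.4 [-0.103  0.001 -0.119]
0.5 [-0.135  0.001 -0.141]
0.6 [-0.17   0.001 -0.161]
0.7 [-0.206  0.001 -0.176]
0.8 [-0.244  0.001 -0.188]
0.9 [-0.282  0.001 -0.197]
1.0 [-0.321  0.001 -0.201]
1.1 [-0.361  0.001 -0.202]
1.2 [-0.4    0.001 -0.198]
clock: 14.55
eef_pos: [443.3, 254.2, 197.0]
eef_rot: [-1.572, -0.002, -2.375]
wrist_force: [2.9, -4.8, -1.3]
finger_gap: 22.5
clk 14.55 pos [443.3 254.2 197. ] r 79.68 th 2.613 cw wound 1.3 Fr -4.96 Ft(ccw+) 2.69 Fz -1.3 j6 1.25
0.1 [-0.039 -0.001 -0.006]
0.2 [-0.079 -0.001 -0.011]
0.3 [-0.118 -0.001 -0.012]
0.4 [-0.157 -0.001 -0.009]
0.5 [-0.196 -0.001 -0.002]
0.6 [-0.234 -0.001  0.009]
0.7 [-0.271 -0.001  0.023]
0.8 [-0.306 -0.001  0.041]
0.9 [-0.339 -0.001  0.063]
1.0 [-0.37  -0.002  0.087]
1.1 [-0.398 -0.002  0.115]
1.2 [-0.424 -0.002  0.145]
```

```bash
python3 -m creep '[{"tx":-0.039,"ty":-0.001,"tz":-0.006,"turn":0,"fingers":15},{"tx":-0.079,"ty":-0.001,"tz":-0.011,"turn":0,"fingers":15},{"tx":-0.118,"ty":-0.001,"tz":-0.012,"turn":0,"fingers":15},{"tx":-0.157,"ty":-0.001,"tz":-0.009,"turn":0,"fingers":15},{"tx":-0.196,"ty":-0.001,"tz":-0.002,"turn":0,"fingers":15},{"tx":-0.234,"ty":-0.001,"tz":0.009,"turn":0,"fingers":15},{"tx":-0.271,"ty":-0.001,"tz":0.023,"turn":0,"fingers":15},{"tx":-0.306,"ty":-0.001,"tz":0.041,"turn":0,"fingers":15},{"tx":-0.339,"ty":-0.001,"tz":0.063,"turn":0,"fingers":15},{"tx":-0.37,"ty":-0.001,"tz":0.087,"turn":0,"fingers":15},{"tx":-0.398,"ty":-0.001,"tz":0.115,"turn":0,"fingers":15}]' 25
python3 - <<'E'
from h import *
s,th=stat(); circ(s,th,np.arange(.08,.57,.08),L=79)
E
```

```text
clock: 15.65
eef_pos: [517.4, 293.6, 197.5]
eef_rot: [-1.573, -0.0, -2.375]
wrist_force: [-3.2, 4.7, 5.5]
finger_gap: 22.4
clk 15.65 pos [517.4 293.6 197.5] r 79.81 th 1.505 cw wound 2.408 Fr 4.5 Ft(ccw+) 3.54 Fz 5.49 j6 1.26
0.08 [-0.017  0.001  0.027]
0.16 [-0.036  0.001  0.053]
0.24 [-0.052  0.001  0.08 ]
0.32 [-0.066  0.001  0.108]
0.4 [-0.078  0.001  0.137]
0.48 [-0.087  0.001  0.168]
0.56 [-0.094  0.001  0.198]
```

```bash
python3 - <<'E'
from h import *
A2=np.array([512.4,215.])
s,th=stat(A2); circ(s,th,np.arange(.08,.57,.08),L=79.6,A=A2,z=197.5)
E
```

```text
clk 15.65 pos [517.4 293.6 197.5] r 78.79 th 1.508 cw wound 2.405 Fr 4.51 Ft(ccw+) 3.52 Fz 5.49 j6 1.26
0.08 [-0.024 -0.     0.022]
0.16 [-0.042 -0.     0.047]
0.24 [-0.058 -0.     0.075]
0.32 [-0.073 -0.     0.103]
0.4 [-0.084 -0.     0.133]
0.48 [-0.094 -0.001  0.163]
0.56 [-0.101 -0.001  0.194]
```

```bash
python3 -m creep '[{"tx":-0.024,"ty":0,"tz":0.022,"turn":0,"fingers":15},{"tx":-0.042,"ty":0,"tz":0.047,"turn":0,"fingers":15},{"tx":-0.058,"ty":0,"tz":0.075,"turn":0,"fingers":15},{"tx":-0.073,"ty":0,"tz":0.103,"turn":0,"fingers":15},{"tx":-0.084,"ty":0,"tz":0.133,"turn":0,"fingers":15},{"tx":-0.094,"ty":-0.001,"tz":0.163,"turn":0,"fingers":15},{"tx":-0.094,"ty":-0.001,"tz":0.163,"turn":0,"fingers":15}]' 25
python3 - <<'E'
from h import *
A2=np.array([512.4,215.])
s,th=stat(A2); circ(s,th,np.arange(.03,.25,.03),L=79.6,A=A2,z=197.3)
E
```

```text
clock: 16.35
eef_pos: [554.2, 282.7, 197.5]
eef_rot: [-1.572, -0.0, -2.376]
wrist_force: [-0.9, 0.4, 0.8]
finger_gap: 22.5
clk 16.35 pos [554.2 282.7 197.5] r 79.57 th 1.018 cw wound 2.895 Fr -0.16 Ft(ccw+) 0.98 Fz 0.78 j6 1.22
0.03 [-0.003  0.001  0.012]
0.06 [-0.005  0.001  0.023]
0.09 [-0.008  0.001  0.035]
0.12 [-0.009  0.001  0.047]
0.15 [-0.011  0.001  0.059]
0.18 [-0.012  0.001  0.071]
0.21 [-0.012  0.001  0.082]
0.24 [-0.013  0.001  0.094]
```

```bash
cat > chk.py <<'E'
import sys
from h import *
A2=np.array([512.4,215.])
s,th=stat(A2)
if len(sys.argv)>1: circ(s,th,[.03,.06,.09,.12,.15],L=79.6,A=A2,z=197.3)
F=s["wrist_force"];et=np.array([-np.sin(th),np.cos(th)])
sys.exit(1 if F[:2]@et>5.5 or np.hypot(F[0],F[1])>12 else 0)
E
python3 -m creep '[{"tx":-0.003,"ty":0.001,"tz":0.012,"turn":0,"fingers":15},{"tx":-0.005,"ty":0.001,"tz":0.023,"turn":0,"fingers":15},{"tx":-0.008,"ty":0.001,"tz":0.035,"turn":0,"fingers":15},{"tx":-0.009,"ty":0.001,"tz":0.047,"turn":0,"fingers":15}]' 25 && python3 chk.py && python3 -m creep '[{"tx":-0.001,"ty":0,"tz":0.006,"turn":0,"fingers":15},{"tx":-0.001,"ty":0,"tz":0.012,"turn":0,"fingers":15}]' 25 && python3 chk.py && python3 -m creep '[{"tx":-0.001,"ty":0,"tz":0.006,"turn":0,"fingers":15},{"tx":-0.001,"ty":0,"tz":0.012,"turn":0,"fingers":15}]' 25 && python3 chk.py 1
```

```text
clock: 16.75
eef_pos: [562.2, 277.2, 197.4]
eef_rot: [-1.572, 0.0, -2.376]
wrist_force: [-1.7, 2.2, 2.6]
finger_gap: 22.0
clk 16.75 pos [562.2 277.2 197.4] r 79.7 th 0.896 cw wound 3.017 Fr 0.62 Ft(ccw+) 2.69 Fz 2.58 j6 1.2
clock: 16.95
eef_pos: [564.1, 275.7, 197.4]
eef_rot: [-1.572, 0.001, -2.376]
wrist_force: [-1.8, 2.1, 3.0]
finger_gap: 22.4
clk 16.95 pos [564.1 275.7 197.4] r 79.71 th 0.865 cw wound 3.048 Fr 0.44 Ft(ccw+) 2.72 Fz 3.0 j6 1.2
clock: 17.15
eef_pos: [566.0, 274.1, 197.5]
eef_rot: [-1.572, 0.001, -2.376]
wrist_force: [-1.6, 2.4, 2.5]
finger_gap: 22.5
clk 17.15 pos [566.  274.1 197.5] r 79.75 th 0.834 cw wound 3.079 Fr 0.69 Ft(ccw+) 2.8 Fz 2.49 j6 1.2
0.03 [0.    0.001 0.012]
0.06 [-0.     0.001  0.024]
0.09 [-0.     0.001  0.036]
0.12 [0.    0.001 0.048]
0.15 [0.001 0.001 0.06 ]
```

```bash
python3 -m creep '[{"tx":0,"ty":0,"tz":0.006,"turn":0,"fingers":15},{"tx":0,"ty":0,"tz":0.012,"turn":0,"fingers":15}]' 25 && python3 chk.py && python3 -m creep '[{"tx":0,"ty":0,"tz":0.006,"turn":0,"fingers":15},{"tx":0,"ty":0,"tz":0.012,"turn":0,"fingers":15}]' 25 && python3 chk.py && python3 -m creep '[{"tx":0,"ty":0,"tz":0.006,"turn":0,"fingers":15},{"tx":0,"ty":0,"tz":0.012,"turn":0,"fingers":15}]' 25 && python3 chk.py && python3 -m creep '[{"tx":0,"ty":0,"tz":0.006,"turn":0,"fingers":15},{"tx":0.001,"ty":0,"tz":0.012,"turn":0,"fingers":15}]' 25 && python3 chk.py && python3 -m creep '[{"tx":0,"ty":0,"tz":0.006,"turn":0,"fingers":15},{"tx":0.001,"ty":0,"tz":0.012,"turn":0,"fingers":15}]' 25 && python3 chk.py && python3 -m creep '[{"tx":0.001,"ty":0,"tz":0.006,"turn":0,"fingers":15},{"tx":0.002,"ty":0,"tz":0.012,"turn":0,"fingers":15}]' 25 && python3 chk.py && python3 -m creep '[{"tx":0.001,"ty":0,"tz":0.006,"turn":0,"fingers":15},{"tx":0.002,"ty":0,"tz":0.012,"turn":0,"fingers":15}]' 25 && python3 chk.py 1
```

```text
clock: 17.35
eef_pos: [567.8, 272.3, 197.5]
eef_rot: [-1.572, 0.001, -2.376]
wrist_force: [0.0, 2.7, 2.6]
finger_gap: 22.5
clk 17.35 pos [567.8 272.3 197.5] r 79.7 th 0.802 cw wound 3.111 Fr 1.96 Ft(ccw+) 1.9 Fz 2.61 j6 1.19
clock: 17.55
eef_pos: [569.6, 270.6, 197.6]
eef_rot: [-1.572, 0.001, -2.376]
wrist_force: [-1.0, 3.4, 1.7]
finger_gap: 22.5
clk 17.55 pos [569.6 270.6 197.6] r 79.77 th 0.772 cw wound 3.141 Fr 1.64 Ft(ccw+) 3.08 Fz 1.68 j6 1.19
clock: 17.75
eef_pos: [571.3, 268.8, 197.6]
eef_rot: [-1.572, 0.001, -2.376]
wrist_force: [-0.8, 2.4, 1.4]
finger_gap: 22.4
clk 17.75 pos [571.3 268.8 197.6] r 79.79 th 0.74 cw wound 3.174 Fr 1.09 Ft(ccw+) 2.32 Fz 1.41 j6 1.19
clock: 17.95
eef_pos: [573.0, 266.9, 197.6]
eef_rot: [-1.572, 0.002, -2.376]
wrist_force: [-0.8, 3.0, 2.9]
finger_gap: 22.7
clk 17.95 pos [573.  266.9 197.6] r 79.78 th 0.708 cw wound 3.205 Fr 1.35 Ft(ccw+) 2.81 Fz 2.85 j6 1.18
clock: 18.15
eef_pos: [574.6, 265.0, 197.6]
eef_rot: [-1.572, 0.002, -2.376]
wrist_force: [-0.1, 3.5, 2.0]
finger_gap: 22.4
clk 18.15 pos [574.6 265.  197.6] r 79.81 th 0.676 cw wound 3.237 Fr 2.13 Ft(ccw+) 2.79 Fz 2.02 j6 1.18
clock: 18.35
eef_pos: [576.2, 263.0, 197.7]
eef_rot: [-1.572, 0.002, -2.376]
wrist_force: [-0.1, 4.4, 2.9]
finger_gap: 22.5
clk 18.35 pos [576.2 263.  197.7] r 79.8 th 0.645 cw wound 3.268 Fr 2.6 Ft(ccw+) 3.6 Fz 2.87 j6 1.17
clock: 18.55
eef_pos: [577.7, 260.9, 197.7]
eef_rot: [-1.572, 0.003, -2.376]
wrist_force: [1.3, 3.1, 1.5]
finger_gap: 22.4
clk 18.55 pos [577.7 260.9 197.7] r 79.79 th 0.613 cw wound 3.3 Fr 2.83 Ft(ccw+) 1.74 Fz 1.47 j6 1.17
0.03 [0.003 0.002 0.012]
0.06 [0.005 0.002 0.023]
0.09 [0.008 0.002 0.035]
0.12 [0.011 0.002 0.047]
0.15 [0.014 0.002 0.058]
```

```bash
python3 -m creep '[{"tx":0.001,"ty":0,"tz":0.006,"turn":0,"fingers":15},{"tx":0.002,"ty":0,"tz":0.012,"turn":0,"fingers":15}]' 25 >/dev/null && python3 chk.py && python3 -m creep '[{"tx":0.001,"ty":0,"tz":0.006,"turn":0,"fingers":15},{"tx":0.002,"ty":0,"tz":0.012,"turn":0,"fingers":15}]' 25 >/dev/null && python3 chk.py && python3 -m creep '[{"tx":0.001,"ty":0,"tz":0.006,"turn":0,"fingers":15},{"tx":0.002,"ty":0,"tz":0.012,"turn":0,"fingers":15}]' 25 >/dev/null && python3 chk.py && python3 -m creep '[{"tx":0.001,"ty":0,"tz":0.006,"turn":0,"fingers":15},{"tx":0.003,"ty":0,"tz":0.012,"turn":0,"fingers":15}]' 25 >/dev/null && python3 chk.py && python3 -m creep '[{"tx":0.002,"ty":0,"tz":0.006,"turn":0,"fingers":15},{"tx":0.003,"ty":0,"tz":0.012,"turn":0,"fingers":15}]' 25 >/dev/null && python3 chk.py && python3 -m creep '[{"tx":0.002,"ty":0,"tz":0.006,"turn":0,"fingers":15},{"tx":0.004,"ty":0,"tz":0.012,"turn":0,"fingers":15}]' 25 >/dev/null && python3 chk.py && python3 -m creep '[{"tx":0.002,"ty":0,"tz":0.006,"turn":0,"fingers":15},{"tx":0.004,"ty":0,"tz":0.011,"turn":0,"fingers":15}]' 25 >/dev/null && python3 chk.py && python3 -m creep '[{"tx":0.002,"ty":0,"tz":0.006,"turn":0,"fingers":15},{"tx":0.004,"ty":0,"tz":0.011,"turn":0,"fingers":15}]' 25 >/dev/null && python3 chk.py 1
```

```text
clk 18.75 pos [579.1 258.8 197.7] r 79.84 th 0.581 cw wound 3.332 Fr 2.57 Ft(ccw+) 3.0 Fz 2.55 j6 1.17
clk 18.95 pos [580.6 256.7 197.7] r 79.92 th 0.549 cw wound 3.365 Fr 3.2 Ft(ccw+) 2.82 Fz 2.35 j6 1.16
clk 19.15 pos [582.  254.6 197.7] r 80.03 th 0.517 cw wound 3.396 Fr 2.03 Ft(ccw+) 2.13 Fz 2.07 j6 1.16
clk 19.35 pos [583.3 252.3 197.7] r 80.09 th 0.485 cw wound 3.429 Fr 1.87 Ft(ccw+) 2.36 Fz 2.28 j6 1.15
clk 19.55 pos [584.4 250.2 197.7] r 80.15 th 0.455 cw wound 3.458 Fr 1.15 Ft(ccw+) 4.98 Fz 1.92 j6 1.15
clk 19.75 pos [585.2 248.5 197.7] r 80.16 th 0.432 cw wound 3.482 Fr 1.11 Ft(ccw+) 8.5 Fz 3.38 j6 1.15
```

```bash
python3 -m creep '[{"tx":0.002,"ty":0,"tz":0.004,"turn":0,"fingers":15},{"tx":0.003,"ty":0,"tz":0.008,"turn":0,"fingers":15}]' 25 >/dev/null; python3 chk.py; python3 -m creep '[{"tx":0.002,"ty":0,"tz":0.006,"turn":0,"fingers":15},{"tx":0.002,"ty":0,"tz":0.006,"turn":0,"fingers":15}]' 25 >/dev/null ; python3 chk.py 1
```

```text
clk 19.95 pos [585.5 247.8 197.8] r 80.13 th 0.422 cw wound 3.491 Fr 1.71 Ft(ccw+) 9.61 Fz 2.56 j6 1.14
clk 20.15 pos [585.6 247.6 197.9] r 80.11 th 0.419 cw wound 3.494 Fr 0.92 Ft(ccw+) 9.55 Fz 3.15 j6 1.14
0.03 [0.007 0.003 0.01 ]
0.06 [0.011 0.003 0.021]
0.09 [0.016 0.003 0.032]
0.12 [0.021 0.003 0.043]
0.15 [0.027 0.003 0.054]
```

```bash
python3 -m creep '[{"tx":0.003,"ty":0,"tz":0.005,"turn":0,"fingers":15},{"tx":0.004,"ty":0,"tz":0.01,"turn":0,"fingers":15},{"tx":0.004,"ty":0,"tz":0.01,"turn":0,"fingers":15}]' 25 >/dev/null; python3 chk.py; python3 - <<'E'
from h import *
from cell import optics
c=optics.camera("scene");cv2.imwrite("pics/s2.png",cv2.resize(c["frame"][150:320,340:510,::-1],None,fx=3.5,fy=3.5,interpolation=cv2.INTER_CUBIC))
E
```

```text
clk 20.45 pos [586.  246.7 198. ] r 80.1 th 0.407 cw wound 3.506 Fr 1.69 Ft(ccw+) 9.91 Fz 2.82 j6 1.14
```

View pics/s2.png

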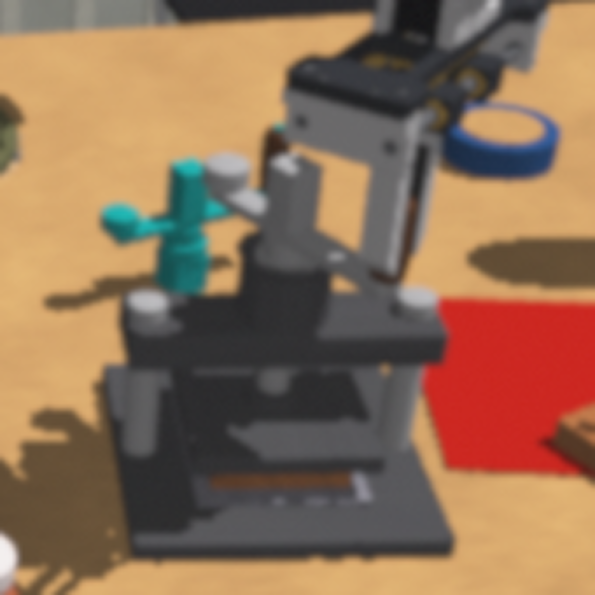

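```bash
python3 -m creep '[{"tx":0,"ty":0.002,"tz":0,"turn":0,"fingers":10},{"tx":0,"ty":0.002,"tz":0,"turn":0,"fingers":10}]' 45 ; python3 chk.py;  python3 -m creep '[{"tx":0.002,"ty":0.002,"tz":0.005,"turn":0,"fingers":10},{"tx":0.004,"ty":0.002,"tz":0.01,"turn":0,"fingers":10},{"tx":0.004,"ty":0.002,"tz":0.01,"turn":0,"fingers":10},{"tx":0.004,"ty":0.002,"tz":0.01,"turn":0,"fingers":10}]' 45 >/dev/null; python3 chk.py
```

```text
clock: 20.7
eef_pos: [585.7, 247.4, 197.8]
eef_rot: [-1.58, 0.006, -2.373]
wrist_force: [-1.2, 6.7, 3.5]
finger_gap: 22.4
clk 20.7 pos [585.7 247.4 197.8] r 80.17 th 0.416 cw wound 3.497 Fr 1.58 Ft(ccw+) 6.6 Fz 3.52 j6 1.14
clk 21.1 pos [586.1 246.7 197.8] r 80.24 th 0.405 cw wound 3.508 Fr 1.46 Ft(ccw+) 9.83 Fz 4.93 j6 1.13
```

```bash
python3 -m creep '[{"tx":-0.001,"ty":0,"tz":-0.003,"turn":0,"fingers":10},{"tx":-0.001,"ty":0,"tz":-0.003,"turn":0,"fingers":10}]' 25 >/dev/null; python3 chk.py
```

```text
clk 21.3 pos [585.7 247.5 197.8] r 80.16 th 0.417 cw wound 3.496 Fr 0.93 Ft(ccw+) 4.7 Fz 2.17 j6 1.13
```

```bash
python3 -m creep '[{"tx":0,"ty":-0.001,"tz":-0.001,"turn":0,"fingers":10},{"tx":0,"ty":-0.001,"tz":-0.001,"turn":0,"fingers":10}]' 25 >/dev/null; python3 chk.py; python3 -m creep '[{"tx":0,"ty":0,"tz":0,"turn":0,"fingers":40},{"tx":0,"ty":0,"tz":0,"turn":0,"fingers":60},{"tx":0,"ty":0,"tz":0,"turn":0,"fingers":60},{"tx":0,"ty":0,"tz":0,"turn":0,"fingers":60},{"tx":0,"ty":-0.1,"tz":0,"turn":0,"fingers":60},{"tx":0,"ty":-0.3,"tz":0,"turn":0,"fingers":60},{"tx":0,"ty":-0.5,"tz":0,"turn":0,"fingers":60},{"tx":0,"ty":-0.6,"tz":0,"turn":0,"fingers":60},{"tx":0,"ty":-0.6,"tz":0,"turn":0,"fingers":60}]' 20; python3 - <<'E'
from h import *
from cell import monitor,optics
s=monitor.read_state();to(s,[512,214,330])
w=optics.camera("wrist");pickle.dump((s,w),open("w5.pkl","wb"))
cv2.imwrite("pics/w5.png",w["frame"][:,:,::-1])
E
```

```text
clk 21.5 pos [585.5 247.6 198. ] r 80.06 th 0.419 cw wound 3.494 Fr 1.44 Ft(ccw+) 3.93 Fz 1.29 j6 1.14
clock: 22.4
eef_pos: [586.6, 246.0, 321.2]
eef_rot: [-1.58, 0.012, -2.372]
wrist_force: [-0.9, 0.4, -0.5]
finger_gap: 59.9
pos [586.6 246.  321.2] yaw -2.372 rows t: [ 0.3787 -0.0468 -0.1447] turn None clk 22.4
```

View pics/w5.png

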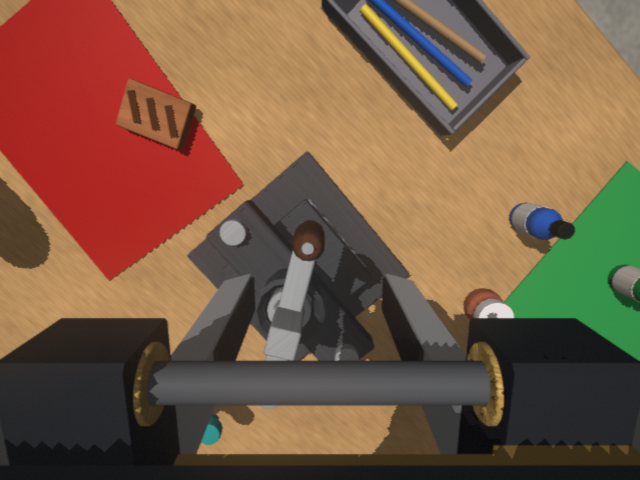

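```bash
python3 -m creep '[{"tx":0.2,"ty":-0.05,"tz":-0.05,"turn":0,"fingers":60},{"tx":0.4,"ty":-0.05,"tz":-0.1,"turn":0,"fingers":60},{"tx":0.6,"ty":-0.05,"tz":-0.14,"turn":0,"fingers":60},{"tx":0.75,"ty":-0.05,"tz":-0.14,"turn":0,"fingers":60},{"tx":0.75,"ty":-0.05,"tz":-0.14,"turn":0,"fingers":60},{"tx":0.75,"ty":-0.05,"tz":-0.14,"turn":0,"fingers":60}]' 20; python3 - <<'E'
from h import *
from cell import monitor,optics
s=monitor.read_state()
w=optics.camera("wrist");pickle.dump((s,w),open("w6.pkl","wb"))
cv2.imwrite("pics/w6.png",w["frame"][:,:,::-1])
c=wcam(s,w);W=cloud(c)
for nm,z,p in(("hub",226,(512.3,214)),("handle",239,(586,247))):
    q=(abs(W[...,2]-z)<8)&(np.hypot(W[...,0]-p[0],W[...,1]-p[1])<22)
    if q.sum(): print(nm,q.sum(),W[q].mean(0),cv2.minAreaRect(W[q][:,:2].astype(np.float32)))
t=optics.camera("top");cv2.imwrite("pics/t6.png",t["frame"][:,:,::-1])
c=optics.camera("scene");cv2.imwrite("pics/s6.png",c["frame"][:,:,::-1]);pickle.dump(c,open("s6.pkl","wb"))
# platen check: depth compare
s0=pickle.load(open("scene0.pkl","rb"))
E
```

```text
clock: 23.05
eef_pos: [458.8, 161.3, 326.8]
eef_rot: [-1.582, 0.008, -2.373]
wrist_force: [0.3, -0.4, -0.3]
finger_gap: 59.8
hub 1287 [512.22972751 213.25192597 225.84669345] ((512.1475830078125, 213.21243286132812), (23.95256805419922, 24.041641235351562), 29.34721565246582)
handle 742 [577.68752723 249.21976116 237.19238504] ((578.13427734375, 249.24273681640625), (12.89944839477539, 22.187292098999023), 43.632843017578125)
```

View pics/w6.png

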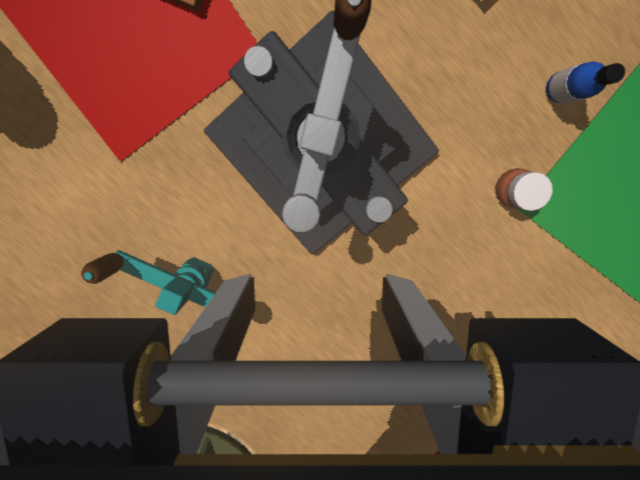

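View pics/s6.png

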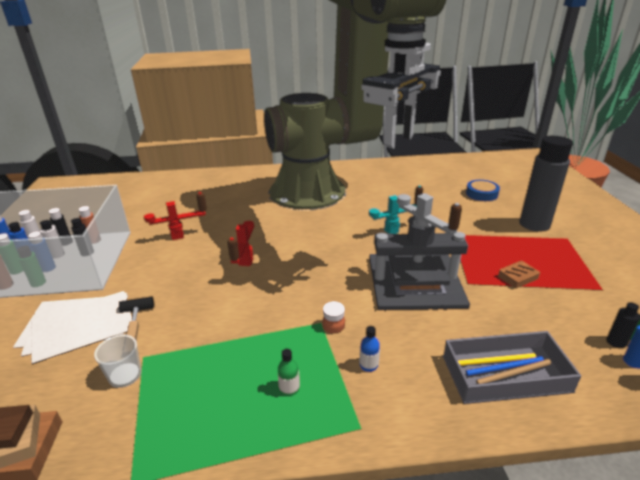

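```bash
python3 - <<'E'
from h import *
s0=pickle.load(open("scene0.pkl","rb"));s6=pickle.load(open("s6.pkl","rb"))
W0=cloud(s0);W6=cloud(s6)
b=[]
for s in(s0,s6): b.append(cv2.resize(s["frame"][225:310,365:470,::-1],None,fx=3.7,fy=3.7,interpolation=cv2.INTER_CUBIC))
cv2.imwrite("pics/pl.png",np.hstack(b))
for u in(410,425,435):
  for v in range(252,296,4): print(u,v,W0[v,u].round(0),W6[v,u].round(0))
t=cv2.imread("pics/t6.png");cv2.imwrite("pics/t6c.png",cv2.resize(t[190:290,180:300],None,fx=5,fy=5,interpolation=cv2.INTER_CUBIC))
E
```

```text
410 252 [536. 187. 102.] [541. 185. 106.]
410 256 [515. 195.  76.] [486. 205.  55.]
410 260 [518. 195.  67.] [511. 197.  62.]
410 264 [532. 191.  66.] [519. 196.  57.]
410 268 [546. 188.  66.] [529. 193.  53.]
410 272 [562. 183.  67.] [542. 190.  52.]
410 276 [577. 179.  68.] [559. 185.  53.]
410 280 [574. 181.  54.] [571. 182.  52.]
410 284 [570. 183.  40.] [573. 182.  43.]
410 288 [564. 186.  24.] [562. 187.  23.]
410 292 [570. 185.  17.] [574. 184.  21.]
425 252 [540. 220. 101.] [545. 217. 105.]
425 256 [519. 229.  76.] [489. 240.  54.]
425 260 [525. 228.  69.] [518. 231.  64.]
425 264 [538. 224.  68.] [519. 231.  53.]
425 268 [552. 219.  67.] [535. 226.  54.]
425 272 [565. 216.  66.] [550. 221.  55.]
425 276 [577. 212.  64.] [564. 217.  54.]
425 280 [578. 213.  55.] [578. 213.  54.]
425 284 [576. 215.  41.] [580. 213.  45.]
425 288 [567. 220.  23.] [567. 220.  23.]
425 292 [576. 217.  19.] [576. 217.  19.]
435 252 [545. 240. 103.] [545. 240. 103.]
435 256 [510. 256.  67.] [490. 264.  53.]
435 260 [523. 252.  66.] [506. 259.  53.]
435 264 [540. 246.  67.] [523. 253.  54.]
435 268 [555. 241.  67.] [538. 248.  55.]
435 272 [568. 237.  66.] [553. 243.  55.]
435 276 [581. 233.  65.] [567. 239.  54.]
435 280 [579. 235.  53.] [580. 235.  54.]
435 284 [577. 237.  40.] [582. 235.  45.]
435 288 [568. 242.  21.] [570. 242.  23.]
435 292 [579. 239.  19.] [578. 240.  18.]
```

View pics/pl.png

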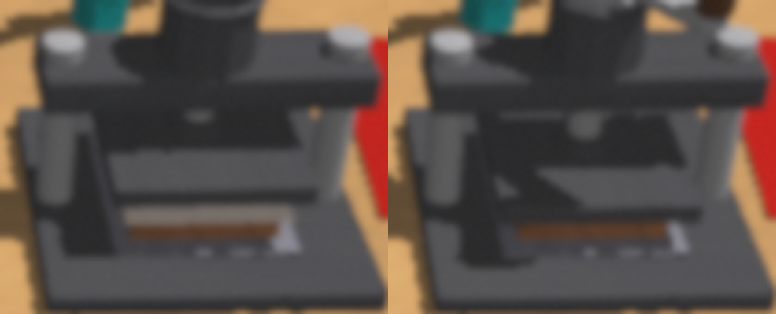

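View pics/t6c.png

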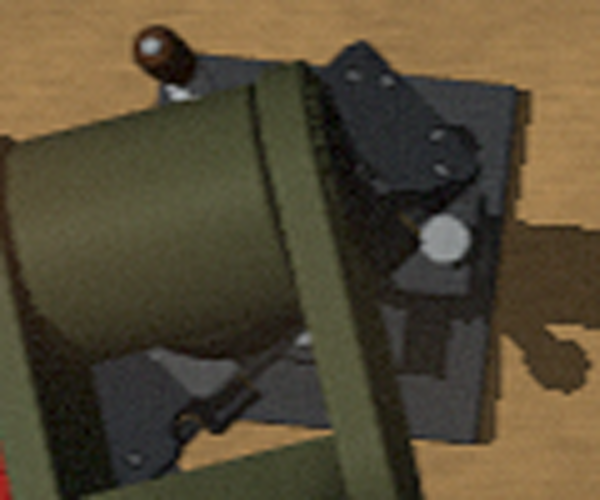

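The crank is free and the hub top reads 225.8 mm, against 226 when home. The platen went down about 13 mm and now sits on the block. In the scene view the bottles (288,375) and (370,350), jar (333,318), carved block (519,273) and roller (136,305) are where they were at the start. Handing in.

```bash
python3 - <<'E'
from cell import manip
print(manip.sign_off())
E
```

```text
the job is handed in; nothing more can be done
None
```

I fitted the steel crank fully home in the collar, wound it clockwise to the firm stop, released it and handed the job in at about 23 s of the 72 s allowed.

**Seating:** I aligned the crank to the square's angle as seen by the wrist camera, about 44°. It went home first time with no search. Wrist force readings stayed under about 8 N before it was home. A light push then met firm resistance with the tool at z = 187.5 mm.

**Winding:** I gripped the handle and carried it round about 3.4 to 3.5 rad. Winding took about 2.5 to 3 N at the handle. At the stop the force rose to about 10 N, under the 20 N limit. It still read 6.6 N when I held position, well above the winding friction. I then eased off and let go.

**Last checks:**
- The hub top is at 225.8 mm, where 226 mm is home.
- The platen dropped about 13 mm and appears to rest on the block under it.
- The bottles, jar, carved block and roller look unmoved in the scene view.
- The gripper is clear of everything.

**One disagreement:** after release, the hub angle in the camera gave 3.39 rad of turn, while the hand's path gave 3.49 rad. I put this down to play between socket and square and some give at the stop. I did not push the handle again to check.

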